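# Take down the garlic keeper, load and lock the topping caddy

## Robot

A 7-joint arm with a two-finger parallel gripper is mounted at the origin on the work surface. World frame = base frame: x ahead of the robot, y to its left, z up, the work surface at z = 0. Lengths are in m, angles in rad, forces in N, time in s.
With the tool pointing down it reaches from about 0.35 to 0.9 m from the base axis. Payload 7.2 kg.
Tool frame: the origin (TCP) lies on the front face of the gripper's body, between the roots of the fingers; the fingertips stand 80 mm ahead of it and the grasp point (between the pads) lies ahead of it (pinch_z is the z of the grasp point in the tool frame, in m); z points along the fingers, y is the line along which they close (so a half turn about z gives the same grasp; the last joint's range is limited). The gripper opens to 88 mm and grips with 3 to 60 N. Pads are 20 mm wide; open, the fingers measure 115 mm over their backs; the gripper's body (75 mm by 178 mm) begins 61 mm behind the grasp point.
Start: joints at [1.212, 0.411, -0.013, 1.596, 0.006, 1.134, -0.082], TCP at [0.179, -0.599, 0.303] pointing down, gripper open.
Joint ranges: [-2.95, 2.95], [-0.29, 1.99], [-1.47, 1.44], [0.14, 2.54], [-1.03, 4.17], [0.13, 1.85], [-2.86, 2.86]. Speed limits (rad/s): [2.39, 2.39, 3.01, 3.01, 3.14, 3.14, 3.14].

## Interface

Orientations are given as a 3x3 rotation matrix whose columns are the frame's x, y, z axes.
In Python, from workcell import * gives the robot as it stands. The module is installed in compiled form; this text tells all that it offers.
- The arm moves only by the tool play_rows, never from a script. Its argument "moves" is one flat list of numbers, 4 for each row, row after row: the shift along the tool's x, y, z in m, then the turn about the tool's z in rad. A call has 1 to 12 rows; each row is the pose to reach, as a shift and turn from the pose commanded when the call began, along the tool's axes at that moment; what a row does not reach only later rows make up. A row lasts 1/10 s, in which the tool goes at most 50 mm and 8.59 degrees, less where a joint would pass 70% of its speed; a pose out of reach is approached as far as the arm can. A call with a gripper value outside its range is refused whole. "hand" is the finger opening in m, from 0 to 0.0878, set as the call begins (left out, the last holds). The fingers move at their own pace and stop on an object; the grip force is fixed at half the most. Time passes only in rows, so rows that repeat a pose let the fingers close. It gives the time, the measured TCP pose, the force, the opening and the grip force at its end, in the units of the state.
- sense(): the state, without advancing time (a new reading comes with each control period).
- snapshot(name): name is "scene" or "side" or "wrist"; returns the picture (480x640x3 uint8, blue, green, red); there is no depth.
- camera_model(name): a dict with "camera_matrix" (3x3 intrinsics, pixels), "eye" and "orientation" of the camera in the world. Camera axes: x right, y down, z forward; pixel columns grow to the right and rows downward; lengths in m; the calibration is good to about 2 mm. A picture is of the moment at which its call begins: read the wrist's pose just before it. camera_model takes no time and is no camera call; for the wrist camera it gives the pose at the moment of the call.
- finish_job(): hands the job in; it is judged then, once.
The state is a dict: "clock": time; "joint_positions": joint angles; "joint_vel": joint speeds; "tau": joint torques, N m; "position": TCP position; "tcp_rot": TCP orientation; "wrist_force": force on the tool from outside, world axes, zero at the start; "ft_torque": the same for the moment, N m; "gripper_width": finger opening in m; "finger_force": force on a finger pad.
Only numpy, scipy, OpenCV 4.12 (cv2) and the standard library are available. Lean on these libraries where they do the work, as an engineer would, in place of code of your own. Each camera call takes 0.05 s, during which the arm holds its last target. There are 200 camera calls.

## Task

First lift the garlic keeper by its handle off the steel caddy it stands on and set it upright, wholly on the round cork mat. Then slide every topping drawer that is out on the ledge fully home into the caddy, one to a bay with its handle to the front, and only then turn the lock collar on the caddy's roof until its lever points at the locked mark. Leave everything else where it is.

Things in the scene. Friction and masses are not known exactly. Their poses are not given: they have to be found in the camera images.
- keeper: Cream ceramic garlic keeper, 0.45 kg, pot 96 across (foot 72), lid top at 86, fixed arched handle above. Origin: centre of its underside. Starts upright on the caddy's roof, over the locked mark, in the way of the lock lever. Handle: level bar along its own y, 70 long, 12 x 12 in section, centred 132 above the underside, on legs at y = +-30; 40 free below it.
- keeper_handle (a point): Centre of the keeper's handle bar; axes as the keeper's (the bar runs along y).
- mat: Round cork mat, 136 across, 6 thick, fixed on the ledge on the left or on the right. Origin: centre of its underside (its top is at z = 6).
- caddy: Fixed steel caddy, 118 deep (x), 218 wide (y), 46 tall. Origin on the ledge, under the middle; -x is its open front (face at x = -56; inside of back wall at x = 56). Three bays side by side, 62 wide, 40 high, no floor (drawers slide on the ledge), walls 8 thick with rounded front ends. The flat roof, top at z = 46, is the keeper's stand.
- bay1 (a point): Where a drawer's origin is when it is fully home (against the back wall) in the left bay as seen from the robot; axes as the caddy's, and a home drawer's axes match them.
- bay2 (a point): Where a drawer's origin is when it is fully home (against the back wall) in the middle bay as seen from the robot; axes as the caddy's, and a home drawer's axes match them.
- bay3 (a point): Where a drawer's origin is when it is fully home (against the back wall) in the right bay as seen from the robot; axes as the caddy's, and a home drawer's axes match them.
- drawer1: One topping drawer (all alike; None if absent): open aluminium pan 112 long (x), 58 wide (y), 32 tall, 0.14 kg, with an upright fin handle in front. Origin: centre of the pan's underside; +x is its back end, which enters the bay first. Fin: 12 thick (y) plate from x = -56 to -106, z = 4 to 60; pinch it across y at x = -86, z = 44.
- drawer2: Another topping drawer (all alike; None if absent): open aluminium pan 112 long (x), 58 wide (y), 32 tall, 0.14 kg, with an upright fin handle in front. Origin: centre of the pan's underside; +x is its back end, which enters the bay first. Fin: 12 thick (y) plate from x = -56 to -106, z = 4 to 60; pinch it across y at x = -86, z = 44.
- drawer3: A third topping drawer (all alike; None if absent): open aluminium pan 112 long (x), 58 wide (y), 32 tall, 0.14 kg, with an upright fin handle in front. Origin: centre of the pan's underside; +x is its back end, which enters the bay first. Fin: 12 thick (y) plate from x = -56 to -106, z = 4 to 60; pinch it across y at x = -86, z = 44.
- lock (a joint): Angle of the lock collar on the roof, rad: 0 = locked, at a stop, lever along the caddy's +y over the dark mark on the roof; up to 1.45 = open, lever turned clockwise (from above) towards the caddy's +x. Starts 0.9 to 1.35; friction (0.06 N m) holds it where it is left. It turns freely with or without drawers in.
- lock_grip (a point): On the collar's upright axis, 84 above the ledge, in its grip wing: a plate 10 thick (this point's x), 52 long (its y, the way the lever points), 61 to 91 above the ledge. The lever is a flat bar reaching 85 from the axis, 50 to 58 above the ledge; the collar disc under the wing is 48 across. Axes turn with the collar.
- shaker: Bystander: clear glass jar, 44 across, 85 tall. Leave alone.
- pepper: Bystander: amber glass jar, 44 across, 75 tall. Leave alone.
- fin1 (a point): Grip point in the middle of drawer 1's fin handle, 44 above its underside; axes as the drawer's (pinch across y).
- fin2 (a point): Grip point in the middle of drawer 2's fin handle, 44 above its underside; axes as the drawer's (pinch across y).
- fin3 (a point): Grip point in the middle of drawer 3's fin handle, 44 above its underside; axes as the drawer's (pinch across y).
Mind the look-alikes: they are no part of the job. Of the things shaped like the keeper, the cream one is meant.

How it is judged:
On the way, in this order (a step that is already met when the one before it is completed fails the run):
1. the keeper stands released and upright on the mat (horizontal distance between keeper and mat below 0.032 m and height (world z) of keeper below 0.012 m and angle between keeper's own z axis and vertical below 0.08 rad and linear speed of keeper below 0.02 m/s and contact force between keeper and the fingers below 0.1 N), for 0.2 s.
2. every drawer present is fully home in a bay (((x of drawer1 in the frame of bay1 above -0.007 m and horizontal distance between drawer1 and bay1 below 0.008 m and z of drawer1 in the frame of bay1 below 0.006 m and angle between drawer1's own z axis and vertical below 0.1 rad and x of fin1 in the frame of bay1 below -0.07 m) or (x of drawer1 in the frame of bay2 above -0.007 m and horizontal distance between drawer1 and bay2 below 0.008 m and z of drawer1 in the frame of bay2 below 0.006 m and angle between drawer1's own z axis and vertical below 0.1 rad and x of fin1 in the frame of bay2 below -0.07 m) or (x of drawer1 in the frame of bay3 above -0.007 m and horizontal distance between drawer1 and bay3 below 0.008 m and z of drawer1 in the frame of bay3 below 0.006 m and angle between drawer1's own z axis and vertical below 0.1 rad and x of fin1 in the frame of bay3 below -0.07 m)) and ((x of drawer2 in the frame of bay1 above -0.007 m and horizontal distance between drawer2 and bay1 below 0.008 m and z of drawer2 in the frame of bay1 below 0.006 m and angle between drawer2's own z axis and vertical below 0.1 rad and x of fin2 in the frame of bay1 below -0.07 m) or (x of drawer2 in the frame of bay2 above -0.007 m and horizontal distance between drawer2 and bay2 below 0.008 m and z of drawer2 in the frame of bay2 below 0.006 m and angle between drawer2's own z axis and vertical below 0.1 rad and x of fin2 in the frame of bay2 below -0.07 m) or (x of drawer2 in the frame of bay3 above -0.007 m and horizontal distance between drawer2 and bay3 below 0.008 m and z of drawer2 in the frame of bay3 below 0.006 m and angle between drawer2's own z axis and vertical below 0.1 rad and x of fin2 in the frame of bay3 below -0.07 m)) and ((x of drawer3 in the frame of bay1 above -0.007 m and horizontal distance between drawer3 and bay1 below 0.008 m and z of drawer3 in the frame of bay1 below 0.006 m and angle between drawer3's own z axis and vertical below 0.1 rad and x of fin3 in the frame of bay1 below -0.07 m) or (x of drawer3 in the frame of bay2 above -0.007 m and horizontal distance between drawer3 and bay2 below 0.008 m and z of drawer3 in the frame of bay2 below 0.006 m and angle between drawer3's own z axis and vertical below 0.1 rad and x of fin3 in the frame of bay2 below -0.07 m) or (x of drawer3 in the frame of bay3 above -0.007 m and horizontal distance between drawer3 and bay3 below 0.008 m and z of drawer3 in the frame of bay3 below 0.006 m and angle between drawer3's own z axis and vertical below 0.1 rad and x of fin3 in the frame of bay3 below -0.07 m))), for 0.2 s.
3. the lock collar is turned to the locked mark (value of joint lock below 0.07 rad), for 0.2 s.
At the end, for the whole second after the job is handed in: The keeper stands upright and released wholly on the mat (within 32 mm of its centre), every drawer present is home in a bay (within 7 mm of the back wall, flat on the ledge, handle to the front), the lock reads under 0.07 rad, and all is at rest (all of step 1 and all of step 2 and value of joint lock below 0.07 rad and linear speed of each of drawer1, drawer2, drawer3 below 0.02 m/s); the robot touches nothing.
It fails at once if a bystander is shifted by more than 40 mm (distance of any of shaker, pepper from where it was at the start of the episode above 0.04 m).
Of drawer1, drawer2, drawer3 only 2 to 3 are there at a start; the rules pass over those that are not, and their reading is None.
At some moment in a run one of keeper, drawer1, drawer2, drawer3 may be knocked a few centimetres aside while the robot is not near it.
Once in a run the grip may slacken for a moment while it holds something.
It also fails if it takes over 210 s, if anything falls off the work surface, if the arm or the gripper's body presses on something with over 40 N, if the wrist force passes 120 N, or if a joint passes its speed limit or range.

## Working session

There is one attempt and no reset: what is moved stays moved. The work goes in short steps, Python scripts to look and compute and a tool call to move; the robot and the scene stay as the last step left them, time stands still between calls to the robot, and variables do not carry over. Pictures are saved under pics/ and viewed, at most 14 in all, crops included, and the job is handed in when it is done.

Besides the shell and the picture viewer there is one more tool, called after "Request:" in YAML: its name, and indented under it one key for each argument. play_rows: Moves the arm, as the interface text tells. Its arguments: {"type":"object","properties":{"moves":{"type":"array"},"hand":{"type":"number"}},"required":["moves"]}

```bash
mkdir -p pics; python3 - <<'E'
from workcell import *
import cv2,numpy as np
s=sense();print({k:np.round(v,3).tolist() for k,v in s.items()})
for n in ("scene","side"):
    m=camera_model(n);print(n,{k:np.round(v,3).tolist() if not isinstance(v,str) else v for k,v in m.items()})
    cv2.imwrite(f"pics/{n}0.png",snapshot(n))
E
```

```text
{'clock': 0.0, 'joint_positions': [1.212, 0.412, -0.013, 1.597, 0.006, 1.134, -0.082], 'joint_vel': [-0.001, -0.0, -0.001, -0.001, 0.001, 0.001, -0.001], 'tau': [0.001, -58.794, 0.641, -29.107, -0.054, 0.018, 0.0], 'position': [0.179, -0.598, 0.302], 'tcp_rot': [[0.958, 0.287, -0.001], [0.287, -0.958, 0.001], [-0.0, -0.002, -1.0]], 'wrist_force': [-0.016, -0.495, -0.337], 'ft_torque': [0.006, 0.041, -0.001], 'finger_force': 0.0, 'gripper_width': 0.088}
scene {'camera_matrix': [[541.455, 0.0, 321.05], [0.0, 541.455, 242.496], [0.0, 0.0, 1.0]], 'eye': [1.336, 0.559, 0.993], 'orientation': [[-0.605, 0.525, -0.598], [0.796, 0.412, -0.443], [0.014, -0.744, -0.668]]}
side {'camera_matrix': [[534.474, 0.0, 327.892], [0.0, 534.474, 238.627], [0.0, 0.0, 1.0]], 'eye': [0.408, 0.985, 0.688], 'orientation': [[-0.992, -0.053, 0.111], [-0.123, 0.491, -0.862], [-0.009, -0.87, -0.494]]}
```

View pics/scene0.png

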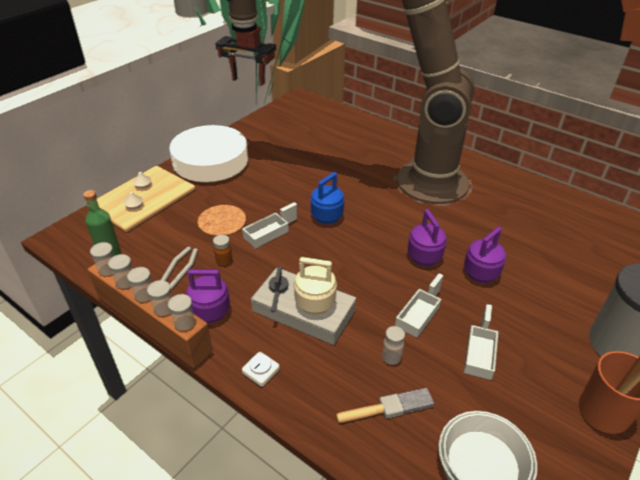

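View pics/side0.png

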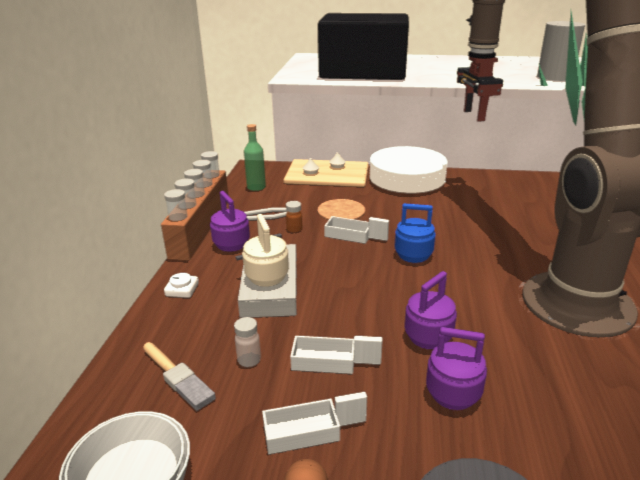

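The scene shows these candidates for the keeper:
- cream at scene (316,287) / side (265,258), standing on the caddy
- purple at scene (207,297), (427,243) and (486,260)
- blue at scene (327,203)

I choose the cream one. The drawers are at scene (267,230), (419,312) and (482,350), so all three are out. The mat is at scene (222,220).

```bash
cat > h.py <<'E'
from workcell import *
import cv2,numpy as np
def ray(m,p):
    K=np.array(m["camera_matrix"]);R=np.array(m["orientation"])
    return np.array(m["eye"]),R@np.linalg.solve(K,np.array([p[0],p[1],1.]))
def onz(m,p,z):
    e,d=ray(m,p);return e+d*(z-e[2])/d[2]
def tri(m1,p1,m2,p2):
    e1,d1=ray(m1,p1);e2,d2=ray(m2,p2)
    t=np.linalg.lstsq(np.c_[d1,-d2],e2-e1,rcond=None)[0]
    a,b=e1+t[0]*d1,e2+t[1]*d2
    return (a+b)/2,np.linalg.norm(a-b)
def proj(m,X):
    K=np.array(m["camera_matrix"]);R=np.array(m["orientation"])
    v=K@(R.T@(np.asarray(X)-np.array(m["eye"])));return v[:2]/v[2]
E
python3 - <<'E'
from h import *
S=camera_model("scene");D=camera_model("side")
a=cv2.imread("pics/scene0.png");b=cv2.imread("pics/side0.png")
print("keeper bar",tri(S,(315,264),D,(264,232)))
print("keeper at bar z .178 scene",onz(S,(315,264),.178))
for nm,im,m in(("scene",a,S),("side",b,D)):
    h=cv2.cvtColor(im,cv2.COLOR_BGR2HSV)
    k=cv2.inRange(h,(8,120,130),(16,255,255))
    n,l,st,c=cv2.connectedComponentsWithStats(k)
    for i in range(1,n):
        if st[i,4]>200: print(nm,"orange",st[i],onz(m,c[i],.006).round(3))
for p in((267,230),(419,312),(482,350),(289,213),(435,284),(487,317)): print(p,onz(S,p,.02).round(3))
c1=cv2.resize(a[235:345,235:375],None,fx=4,fy=4,interpolation=cv2.INTER_CUBIC)
cv2.imwrite("pics/c1.png",c1)
E
```

```text
keeper bar (array([0.65952359, 0.04403797, 0.16048048]), np.float64(0.008327885364226996))
keeper at bar z .178 scene [0.66949159 0.05093364 0.178     ]
scene orange [276  41  68  31 385] [-0.508 -0.875  0.006]
scene orange [ 197  204   50   32 1218] [ 0.549 -0.379  0.006]
scene orange [  87  264  120   77 1015] [ 0.889 -0.281  0.006]
scene orange [598 351  42  50 346] [0.396 0.667 0.006]
side orange [282 162  88  25 269] [ 0.623 -0.575  0.006]
side orange [161 171  64  56 457] [ 0.978 -0.361  0.006]
side orange [295 185  18  34 277] [ 0.663 -0.443  0.006]
side orange [ 291  192   79  152 1533] [ 0.56  -0.21   0.006]
side orange [198 254  23  48 384] [ 0.812 -0.005  0.006]
side orange [ 482  257   39  124 1431] [0.174 0.069 0.006]
side orange [452 259  13  60 273] [ 0.25  -0.02   0.006]
side orange [125 269  42  58 366] [0.927 0.092 0.006]
side orange [184 275  49  90 463] [0.763 0.146 0.006]
side orange [365 281  12  55 421] [0.436 0.085 0.006]
side orange [140 308  36  62 286] [0.842 0.236 0.006]
side orange [543 323  37  92 251] [0.085 0.21  0.006]
side orange [272 336  20  72 545] [0.58  0.296 0.006]
side orange [400 339   7  50 204] [0.367 0.237 0.006]
side orange [192 370  50 110 791] [0.665 0.437 0.006]
side orange [286 459  39  21 654] [0.51  0.481 0.006]
(267, 230) [ 0.516 -0.234  0.02 ]
(419, 312) [0.517 0.245 0.02 ]
(482, 350) [0.528 0.41  0.02 ]
(289, 213) [ 0.421 -0.234  0.02 ]
(435, 284) [0.413 0.231 0.02 ]
(487, 317) [0.433 0.379 0.02 ]
```

View pics/c1.png

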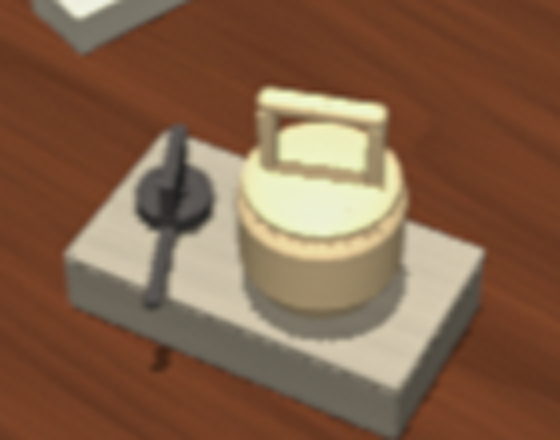

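The crop confirms it: the cream keeper is on the roof with its bar ends at crop (262,97) and (385,112). The lock collar is on the left end, with its lever pointing away from the robot to crop (155,300). The roof corners are at crop (66,255), (175,130), (485,252) and (400,390).

```bash
python3 - <<'E'
from h import *
S=camera_model("scene");D=camera_model("side")
c=lambda u,v:(235+u/4,235+v/4)
R=[onz(S,c(*p),.046) for p in((66,255),(175,130),(485,252),(400,390))]
print(np.round(R,3),np.mean(R,0).round(3))
v=R[2]-R[1];w=R[3]-R[0];print("len",np.linalg.norm(v),np.linalg.norm(w),np.linalg.norm(R[0]-R[1]),np.linalg.norm(R[3]-R[2]),"ang y",[np.arctan2(-q[0],q[1]).round(3) for q in(v,w)])
b=[onz(S,c(*p),.184) for p in((262,95),(387,108))];print("bar",b,np.mean(b,0),np.linalg.norm(b[0]-b[1]))
print("collar disc",onz(S,c(175,197),.06),"levertip",onz(S,c(155,300),.058))
E
```

```text
[[ 0.745 -0.077  0.046]
 [ 0.627 -0.095  0.046]
 [ 0.592  0.115  0.046]
 [ 0.706  0.136  0.046]] [0.668 0.02  0.046]
len 0.21267431593010053 0.2168436584581977 0.11975182531742709 0.11545977319699569 ang y [np.float64(0.163), np.float64(0.183)]
bar [array([0.68085333, 0.02004151, 0.184     ]), array([0.64731194, 0.07926945, 0.184     ])] [0.66408263 0.04965548 0.184     ] 0.06806595063283578
collar disc [ 0.68043477 -0.04829636  0.06      ] levertip [ 0.74715813 -0.00615796  0.058     ]
```

```bash
cat >> h.py <<'E'
def go(x,y,z,head,R=None,p=None):
    """tool shift and turn to TCP (x,y,z), tool y heading (mod pi, smallest joint-7 wise left to caller)"""
    s=sense();R=np.array(s["tcp_rot"]);p=np.array(s["position"])
    d=R.T@(np.array([x,y,z])-p);h=np.arctan2(R[1,1],R[0,1])
    t=-(head-h)
    print("shift",d.round(4),"turn",round(float(t),3),"alt",round(float((t+np.pi/2)%np.pi-np.pi/2),3),"j7",round(s["joint_positions"][6],2),"z",p.round(4),"head",round(float(h),3),"t",round(s["clock"],2))
E
python3 -c "
from h import *
go(.56,.05,.45,.516)"
```

```text
shift [ 0.5508 -0.5122 -0.1474] turn -1.796 alt 1.346 j7 -0.08 z [ 0.1791 -0.5985  0.3019] head -1.28 t 0.1
```

Request:
play_rows:
  moves: [0.55,-0.512,-0.147,-1.796,0.55,-0.512,-0.147,-1.796,0.55,-0.512,-0.147,-1.796,0.55,-0.512,-0.147,-1.796,0.55,-0.512,-0.147,-1.796,0.55,-0.512,-0.147,-1.796,0.55,-0.512,-0.147,-1.796,0.55,-0.512,-0.147,-1.796,0.55,-0.512,-0.147,-1.796,0.55,-0.512,-0.147,-1.796,0.55,-0.512,-0.147,-1.796,0.55,-0.512,-0.147,-1.796]
  hand: 0.0878

```text
clock: 1.3
position: [0.4774, -0.089, 0.4183]
tcp_rot: [[-0.498, 0.867, 0.0], [0.867, 0.498, -0.0], [-0.0, -0.0, -1.0]]
wrist_force: [0.2, -0.3, 0.6]
gripper_width: 0.0876
finger_force: 0.0
```

```bash
python3 -c "
from h import *
go(.56,.05,.45,.516)"
```

```text
shift [ 0.0793  0.1408 -0.0318] turn 0.006 alt 0.006 j7 0.53 z [ 0.4774 -0.089   0.4183] head 0.522 t 1.3
```

Request:
play_rows:
  moves: [0.079,0.141,-0.032,0,0.079,0.141,-0.032,0,0.079,0.141,-0.032,0,0.079,0.141,-0.032,0,0.079,0.141,-0.032,0,0.079,0.141,-0.032,0,0.079,0.141,-0.032,0]

```text
clock: 2.0
position: [0.5602, 0.0454, 0.4494]
tcp_rot: [[-0.491, 0.871, -0.001], [0.871, 0.491, -0.001], [-0.001, -0.001, -1.0]]
wrist_force: [-0.6, -0.6, 0.5]
gripper_width: 0.0876
finger_force: 0.0
```

```bash
python3 - <<'E'
from h import *
go(.664,.05,.30,.516)
m=camera_model("wrist");im=snapshot("wrist");cv2.imwrite("pics/w1.png",im)
print({k:np.round(v,3).tolist() for k,v in m.items()})
np.save("w1.npy",m,allow_pickle=True)
E
```

```text
shift [-0.0468  0.0929  0.1493] turn -0.003 alt -0.003 j7 0.18 z [0.5602 0.0454 0.4494] head 0.513 t 2.0
{'camera_matrix': [[378.577, 0.0, 319.393], [0.0, 378.577, 235.294], [0.0, 0.0, 1.0]], 'eye': [0.523, 0.112, 0.532], 'orientation': [[0.871, 0.472, 0.136], [0.491, -0.836, -0.244], [-0.002, 0.28, -0.96]]}
```

View pics/w1.png

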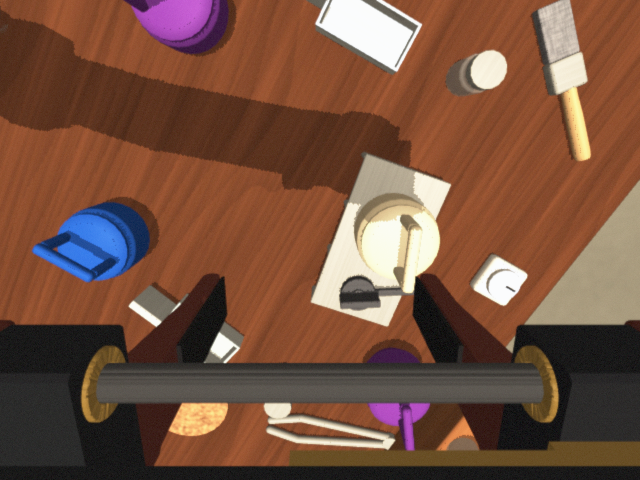

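The wrist view shows the keeper bar ends at (406,218) and (409,289). The roof corners are (365,154), (450,183), (388,326) and (312,300), and the collar is at (360,293) with its lever running under the bar's end.

```bash
python3 - <<'E'
from h import *
m=np.load("w1.npy",allow_pickle=True).item()
R=[onz(m,p,.046) for p in((365,154),(450,183),(388,326),(312,300))]
print(np.round(R,3),np.mean(R,0))
b=[onz(m,p,.184) for p in((410,214),(409,291))];print("bar",b,np.mean(b,0),np.linalg.norm(b[0]-b[1]))
v=b[0]-b[1];print("yaw",np.arctan2(-v[0],v[1]))
im=cv2.imread("pics/w1.png");h=cv2.cvtColor(im,cv2.COLOR_BGR2HSV)
cv2.imwrite("pics/c2.png",cv2.resize(im[145:335,300:460],None,fx=3,fy=3,interpolation=cv2.INTER_CUBIC))
E
```

```text
[[ 0.59   0.109  0.046]
 [ 0.704  0.132  0.046]
 [ 0.745 -0.082  0.046]
 [ 0.63  -0.1    0.046]] [0.66697169 0.01482946 0.046     ]
bar [array([0.6365976 , 0.08340934, 0.184     ]), array([0.67912998, 0.01673356, 0.184     ])] [0.65786379 0.05007145 0.184     ] 0.07908643603452678
yaw 0.5678209441664427
```

View pics/c2.png

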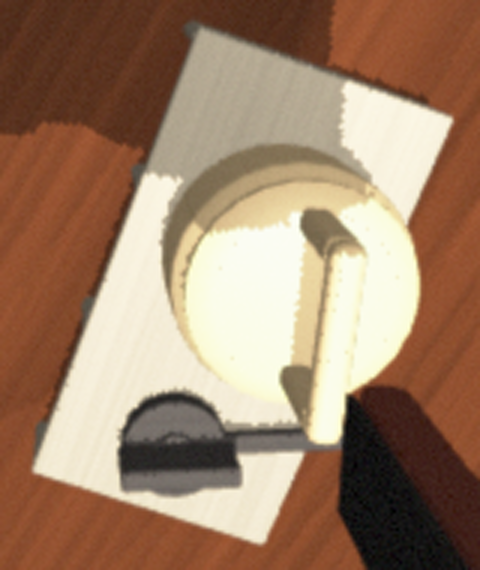

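In the close crop the bar's top face runs from crop (347,243) to (325,438).

```bash
python3 - <<'E'
from h import *
m=np.load("w1.npy",allow_pickle=True).item()
c=lambda u,v:(300+u/3,145+v/3)
b=[onz(m,c(*p),.184) for p in((347,243),(325,438))];print("bar",b,np.mean(b,0),np.linalg.norm(b[0]-b[1]))
v=b[0]-b[1];print("yaw",np.arctan2(-v[0],v[1]))
print("lid centre",onz(m,c(303,290),.132))
x,y=np.mean(b,0)[:2]
go(x,y,.30,np.arctan2(-v[0],v[1]));go(x,y,.239,np.arctan2(-v[0],v[1]))
E
```

```text
bar [array([0.64771676, 0.07625613, 0.184     ]), array([0.67854937, 0.01640544, 0.184     ])] [0.66313306 0.04633078 0.184     ] 0.0673257428695865
yaw 0.47570108913314507
lid centre [0.66210662 0.04797293 0.132     ]
shift [-0.0496  0.0903  0.1495] turn 0.037 alt 0.037 j7 0.18 z [0.5602 0.0454 0.4496] head 0.513 t 2.05
shift [-0.0495  0.0903  0.2105] turn 0.037 alt 0.037 j7 0.18 z [0.5602 0.0454 0.4496] head 0.513 t 2.05
```

Request:
play_rows:
  moves: [-0.012,0.022,0.037,0.02,-0.025,0.045,0.075,0.03,-0.037,0.067,0.112,0.03,-0.048,0.09,0.15,0.03,-0.048,0.09,0.15,0.03,-0.048,0.09,0.17,0.03,-0.048,0.09,0.19,0.03,-0.048,0.09,0.21,0.03,-0.048,0.09,0.21,0.03,-0.048,0.09,0.21,0.03]

```text
clock: 3.05
position: [0.6626, 0.0492, 0.2414]
tcp_rot: [[-0.466, 0.885, 0.001], [0.885, 0.466, -0.0], [-0.001, 0.001, -1.0]]
wrist_force: [0.3, 0.9, 0.1]
gripper_width: 0.0878
finger_force: 0.0
```

Request:
play_rows:
  moves: [0,0,0,0,0,0,0,0,0,0,0,0,0,0,0,0,0,0,0,0,0,0,0,0,0,0,0,0,0,0,0,0,0,0,0,0,0,0,0,0]
  hand: 0.0

```text
clock: 4.05
position: [0.6626, 0.0501, 0.2398]
tcp_rot: [[-0.467, 0.884, -0.0], [0.884, 0.467, -0.0], [-0.0, -0.0, -1.0]]
wrist_force: [-1.4, -1.8, -0.1]
gripper_width: 0.012
finger_force: 30.1
```

```bash
python3 - <<'E'
from h import *
S=camera_model("scene");D=camera_model("side")
a=cv2.imread("pics/scene0.png");b=cv2.imread("pics/side0.png")
for nm,im,m,(x,y,w,hh) in(("scene",a,S,(185,195,75,50)),("side",b,D,(310,195,60,30))):
    h=cv2.cvtColor(im,cv2.COLOR_BGR2HSV)[y:y+hh,x:x+w]
    k=cv2.inRange(h,(5,100,150),(20,255,255))
    n,l,st,c=cv2.connectedComponentsWithStats(k);i=1+st[1:,4].argmax()
    cs,_=cv2.findContours((l==i).astype(np.uint8),0,2);p=max(cs,key=len)[:,0]+[x,y]
    P=np.array([onz(m,q,.006)[:2] for q in p]).astype(np.float32)
    (cc,r)=cv2.minEnclosingCircle(P);print(nm,st[i],"mat",np.round(cc,4),r)
print("pepper base",onz(S,(222,262),.005),"top",onz(S,(222,240),.075))
go(.549,-.379,.36,.516)
E
```

```text
scene [  12   10   49   31 1180] mat [ 0.5474 -0.3789] 0.0698784738779068
side [  7   3  49  22 776] mat [ 0.5477 -0.3811] 0.07227064669132233
pepper base [ 0.67205267 -0.25321006  0.005     ] top [ 0.6617675  -0.25289522  0.075     ]
shift [-0.3263 -0.3009 -0.1201] turn -0.03 alt -0.03 j7 0.04 z [0.6626 0.0501 0.2398] head 0.486 t 4.05
```

Request:
play_rows:
  moves: [0,0,-0.01,0,0,0,-0.03,0,0,0,-0.055,0,0,0,-0.085,0,0,0,-0.11,0,0,0,-0.12,0,-0.01,-0.01,-0.12,0,-0.03,-0.028,-0.12,0,-0.055,-0.052,-0.12,0,-0.085,-0.079,-0.12,0,-0.115,-0.107,-0.12,0,-0.145,-0.135,-0.12,0]

```text
clock: 5.25
position: [0.6092, -0.144, 0.3577]
tcp_rot: [[-0.466, 0.885, -0.003], [0.885, 0.466, -0.0], [0.001, -0.003, -1.0]]
wrist_force: [0.3, -0.6, -4.3]
gripper_width: 0.0115
finger_force: 30.0
```

```bash
python3 -c "
from h import *
go(.5476,-.380,.36,.486);go(.5476,-.380,.201,.486)"
```

```text
shift [-0.1801 -0.1646 -0.0021] turn -0.001 alt -0.001 j7 0.42 z [ 0.6092 -0.144   0.3577] head 0.485 t 5.25
shift [-0.1803 -0.1641  0.1569] turn -0.001 alt -0.001 j7 0.42 z [ 0.6092 -0.144   0.3577] head 0.485 t 5.25
```

Request:
play_rows:
  moves: [-0.03,-0.028,0,0,-0.06,-0.055,0,0,-0.09,-0.083,0,0,-0.12,-0.111,0,0,-0.145,-0.134,0,0,-0.165,-0.152,0,0,-0.177,-0.163,0,0,-0.181,-0.167,0,0,-0.181,-0.167,0,0,-0.181,-0.167,0,0]

```text
clock: 6.25
position: [0.5486, -0.3772, 0.3596]
tcp_rot: [[-0.469, 0.883, 0.0], [0.883, 0.469, 0.001], [0.001, 0.001, -1.0]]
wrist_force: [0.5, 0.8, -4.7]
gripper_width: 0.0121
finger_force: 30.0
```

```bash
python3 - <<'E'
from h import *
s=sense();print(s["finger_force"],s["wrist_force"],s["gripper_width"])
go(.5476,-.380,.1995,.486)
cv2.imwrite("pics/s2.png",snapshot("scene"))
E
```

```text
29.95386242866516 [ 0.50151048  0.770432   -4.65260043] 0.012072122473843143
shift [-0.0022 -0.0023  0.1601] turn 0.002 alt 0.002 j7 0.81 z [ 0.5486 -0.3772  0.3596] head 0.488 t 6.25
```

View pics/s2.png

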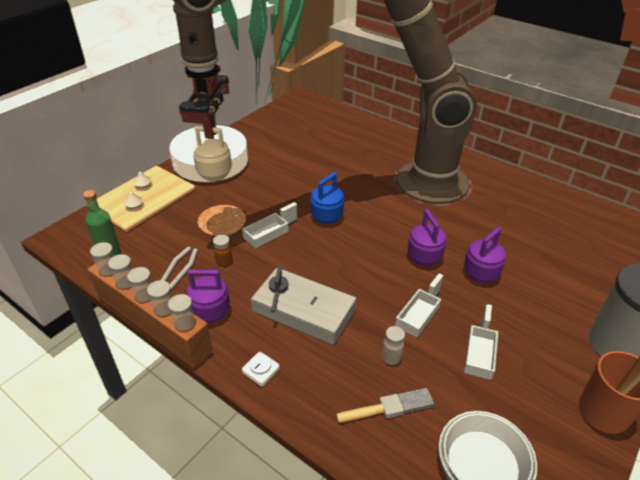

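The keeper hangs upright over the mat (scene 212,158), and the dark locked mark on the roof is now clear at (313,300). I'll lower it onto the mat.

Request:
play_rows:
  moves: [-0.001,-0.002,0.02,0,-0.001,-0.002,0.045,0,-0.001,-0.002,0.075,0,-0.001,-0.002,0.1,0,-0.001,-0.002,0.12,0,-0.001,-0.002,0.135,0,-0.001,-0.002,0.145,0,-0.001,-0.002,0.15,0,-0.001,-0.002,0.155,0,-0.001,-0.002,0.158,0,-0.001,-0.002,0.16,0,-0.001,-0.002,0.161,0]

```text
clock: 7.5
position: [0.5469, -0.3813, 0.1997]
tcp_rot: [[-0.467, 0.884, 0.001], [0.884, 0.467, -0.001], [-0.001, 0.0, -1.0]]
wrist_force: [-2.2, 1.3, 4.3]
gripper_width: 0.0115
finger_force: 30.0
```

Request:
play_rows:
  moves: [0,0,0,0,0,0,0,0]

```text
clock: 7.7
position: [0.5468, -0.3812, 0.1997]
tcp_rot: [[-0.467, 0.884, 0.001], [0.884, 0.467, -0.001], [-0.001, 0.0, -1.0]]
wrist_force: [-2.7, -0.8, 2.4]
gripper_width: 0.0114
finger_force: 30.0
```

Contact confirmed: the wrist force changed sign from -4.7 to +2.4 N. I'll release and rise.

Request:
play_rows:
  moves: [0,0,0,0,0,0,0,0,0,0,0,0,0,0,0,0,0,0,0,0,0,0,-0.01,0,0,0,-0.03,0,0,0,-0.07,0,0,0,-0.12,0,0,0,-0.16,0,0,0,-0.2,0,0,0,-0.2,0]
  hand: 0.0878

```text
clock: 8.9
position: [0.5482, -0.381, 0.4064]
tcp_rot: [[-0.467, 0.884, 0.009], [0.884, 0.467, -0.005], [-0.009, 0.005, -1.0]]
wrist_force: [0.2, 0.0, -0.3]
gripper_width: 0.0878
finger_force: 0.0
```

```bash
python3 - <<'E'
from h import *
m=camera_model("wrist");cv2.imwrite("pics/w3.png",snapshot("wrist"));np.save("w3.npy",m,allow_pickle=True)
a=snapshot("scene");b=snapshot("side");cv2.imwrite("pics/s3.png",a);cv2.imwrite("pics/d3.png",b)
c=np.zeros((600,800,3),np.uint8)
r=lambda i,x,y,w,h,f:cv2.resize(i[y:y+h,x:x+w],None,fx=f,fy=f,interpolation=cv2.INTER_CUBIC)
c[:300,:400]=r(a,190,150,133,100,3.01)[:300,:400]; 
q=r(a,390,260,120,130,2.5);c[:q.shape[0],410:410+q.shape[1]]=q
q=r(b,255,170,150,100,2.6);c[335:335+q.shape[0],:q.shape[1]]=q
q=r(b,250,330,140,120,2.2);c[335:335+q.shape[0],410:410+q.shape[1]]=q
cv2.imwrite("pics/m3.png",c)
E
```

```text
(no output)
```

View pics/m3.png

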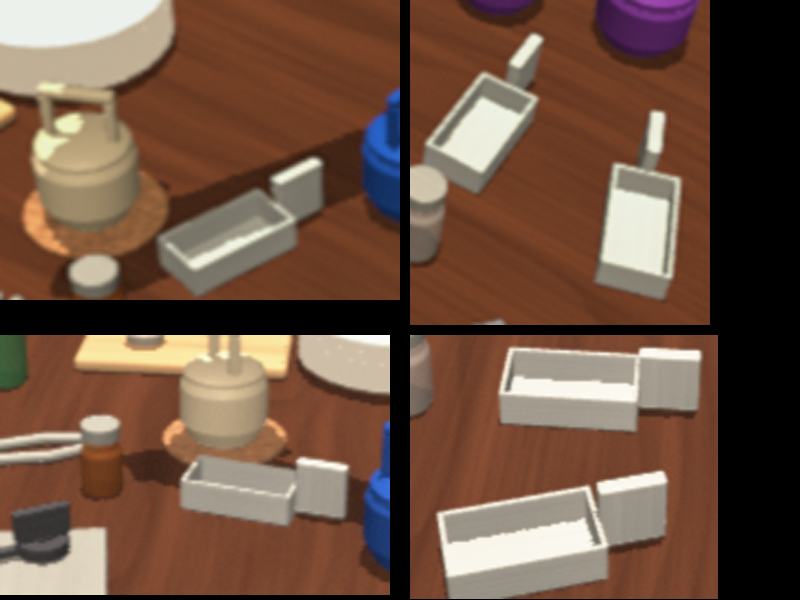

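The keeper stands upright on the mat, and the drawers have not moved. In the montage the rim corners are:
- A: (160,240), (262,192), (297,215), (197,268)
- B: (428,145), (487,75), (537,98), (478,170)
- C: (614,168), (680,180), (668,275), (605,262)

The side views agree.

```bash
python3 - <<'E'
from h import *
S=camera_model("scene");D=camera_model("side")
t1=lambda u,v:(190+u/3.01,150+v/3.01)
t2=lambda u,v:(390+(u-410)/2.5,260+v/2.5)
u1=lambda u,v:(255+u/2.6,170+(v-335)/2.6)
u2=lambda u,v:(250+(u-410)/2.2,330+(v-335)/2.2)
# corners ordered back-a, front-a, front-b, back-b (front = fin end)
L=[("A scene",S,t1,((160,240),(262,192),(297,215),(197,268))),("A side",D,u1,((200,458),(300,470),(293,497),(182,486))),
("B scene",S,t2,((428,145),(487,75),(537,98),(478,170))),("B side",D,u2,((510,348),(638,353),(636,402),(502,393))),
("C scene",S,t2,((605,262),(614,168),(680,180),(668,275))),("C side",D,u2,((438,513),(590,490),(605,548),(447,570)))]
for n,m,t,c in L:
    P=np.array([onz(m,t(*q),.032)[:2] for q in c]);v=(P[0]+P[3]-P[1]-P[2])/2;w=(P[1]+P[0]-P[2]-P[3])/2
    th=np.arctan2(v[1],v[0]);ce=P.mean(0)
    print(n,"c",ce.round(4),"yaw",th.round(3),"len",np.linalg.norm(v).round(4),np.linalg.norm(w).round(4),"fin",(ce-.086*v/np.linalg.norm(v)).round(4))
for n,p,q in(("A",t1(298,168),u1(323,462)),("B",t2(529,47),u2(669,350)),("C",t2(657,116),u2(632,479))):
    print(n,"fintop tri",tri(S,p,D,q))
# locked mark, caddy roof in new scene image (unoccluded)
a=cv2.imread("pics/s3.png");g=cv2.cvtColor(a,cv2.COLOR_BGR2HSV)[255:350,235:375]
k=cv2.inRange(g,(0,0,90),(40,80,255));k=cv2.morphologyEx(k,cv2.MORPH_CLOSE,np.ones((9,9)))
cv2.imwrite("pics/roof.png",cv2.resize(a[255:350,235:375],None,fx=5,fy=5,interpolation=cv2.INTER_CUBIC))
E
```

```text
A scene c [ 0.5135 -0.2373] yaw -0.222 len 0.1131 0.0501 fin [ 0.4296 -0.2184]
A side c [ 0.511 -0.238] yaw -0.122 len 0.1078 0.0599 fin [ 0.4256 -0.2275]
B scene c [0.5174 0.2438] yaw -0.001 len 0.1114 0.052 fin [0.4314 0.2438]
B side c [0.5143 0.2411] yaw 0.035 len 0.1094 0.0583 fin [0.4284 0.2381]
C scene c [0.5319 0.411 ] yaw 0.346 len 0.1072 0.0555 fin [0.451  0.3818]
C side c [0.5285 0.4088] yaw 0.3 len 0.1108 0.0531 fin [0.4464 0.3834]
A fintop tri (array([ 0.43270026, -0.22288803,  0.06037708]), np.float64(0.0023873902001615953))
B fintop tri (array([0.43444367, 0.24192623, 0.06426236]), np.float64(0.0017278046177440299))
C fintop tri (array([0.44961615, 0.38111134, 0.06761381]), np.float64(0.008946054271100307))
```

View pics/roof.png

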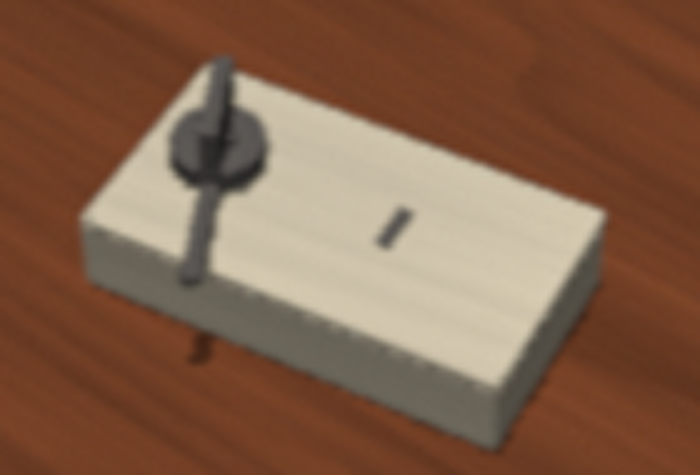

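```bash
python3 - <<'E'
from h import *
S=camera_model("scene");c=lambda u,v:(235+u/5,255+v/5)
R=np.array([onz(S,c(*p),.046)[:2] for p in((83,217),(218,68),(605,215),(498,387))]);print(R.round(4),R.mean(0).round(4))
y=(R[2]+R[3]-R[0]-R[1])/2;x=(R[0]+R[3]-R[1]-R[2])/2
print("yaws",np.arctan2(-y[0],y[1]),np.arctan2(x[1],x[0]),"sizes",np.linalg.norm(x),np.linalg.norm(y))
print("mark",onz(S,c(395,229),.046),"disc",onz(S,c(218,143),.06))
go(.66,.015,.33,1.74)
E
```

```text
[[ 0.7444 -0.0777]
 [ 0.6301 -0.0925]
 [ 0.5928  0.1146]
 [ 0.7063  0.1352]] [0.6684 0.0199]
yaws 0.1779119606863986 0.15433101901167315 sizes 0.11526850830195663 0.2134070439998244
mark [0.66049182 0.04210627 0.046     ] disc [ 0.67903582 -0.04996161  0.06      ]
shift [0.2969 0.2854 0.0687] turn -1.254 alt -1.254 j7 0.83 z [ 0.5464 -0.3808  0.3988] head 0.486 t 9.05
```

Request:
play_rows:
  moves: [0.03,0.028,0.006,-0.125,0.06,0.057,0.012,-0.25,0.09,0.085,0.02,-0.375,0.12,0.114,0.027,-0.5,0.15,0.142,0.034,-0.625,0.18,0.171,0.04,-0.75,0.21,0.2,0.047,-0.875,0.24,0.228,0.054,-1.0,0.27,0.257,0.061,-1.125,0.297,0.285,0.069,-1.254,0.297,0.285,0.069,-1.254,0.297,0.285,0.069,-1.254]

```text
clock: 10.25
position: [0.6593, 0.0157, 0.328]
tcp_rot: [[-0.985, -0.17, -0.003], [-0.17, 0.985, 0.0], [0.003, 0.001, -1.0]]
wrist_force: [1.0, -1.4, -0.2]
gripper_width: 0.0876
finger_force: 0.0
```

Request:
play_rows:
  moves: [0,0,0,0,0,0,0,0]

```text
clock: 10.45
position: [0.6598, 0.0129, 0.3296]
tcp_rot: [[-0.986, -0.165, -0.0], [-0.165, 0.986, -0.001], [0.001, -0.001, -1.0]]
wrist_force: [-0.6, -0.0, 0.2]
gripper_width: 0.0877
finger_force: 0.0
```

```bash
python3 - <<'E'
from h import *
go(.66,.015,.33,1.74)
m=camera_model("wrist");cv2.imwrite("pics/w4.png",snapshot("wrist"));np.save("w4.npy",m,allow_pickle=True)
E
```

```text
shift [-0.0006  0.002  -0.0004] turn -0.003 alt -0.003 j7 1.29 z [0.6598 0.0129 0.3296] head 1.737 t 10.45
```

View pics/w4.png

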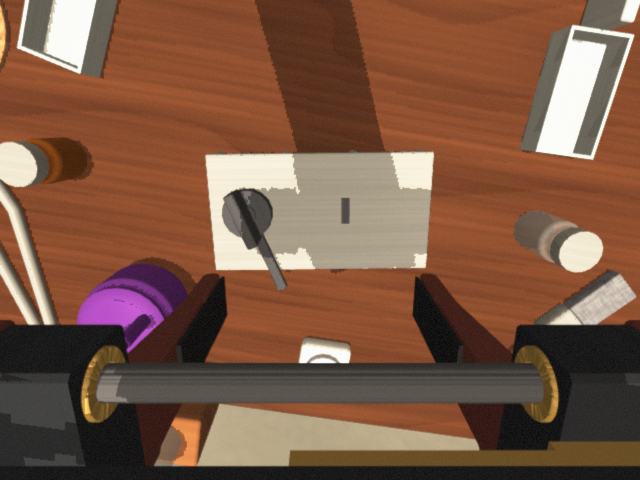

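The wrist view shows the roof corners at (206,155), (433,152), (427,268) and (215,270). The collar disc is at (247,213), the lever tip at (283,287) and the mark at (346,210).

```bash
python3 - <<'E'
from h import *
m=np.load("w4.npy",allow_pickle=True).item();im=cv2.imread("pics/w4.png");g=cv2.cvtColor(im,cv2.COLOR_BGR2GRAY)
c=np.array([[206,155],[433,152],[427,268],[215,270]],np.float32).reshape(-1,1,2)
c=cv2.cornerSubPix(g,c,(5,5),(-1,-1),(3,50,.01))[:,0];print(c.round(1))
R=np.array([onz(m,p,.046)[:2] for p in c]);ce=R.mean(0)
y=(R[1]+R[2]-R[0]-R[3])/2;x=(R[2]+R[3]-R[0]-R[1])/2
print(R.round(4),ce.round(4),"yaws",np.arctan2(-y[0],y[1]),np.arctan2(x[1],x[0]),"sizes",np.linalg.norm(x),np.linalg.norm(y))
th=np.arctan2(-y[0],y[1]);C=np.array([[np.cos(th),-np.sin(th)],[np.sin(th),np.cos(th)]])
for n,p,z in(("disc",(247,213),.06),("tip",(283,287),.058),("mark",(346,210),.046)):
    q=onz(m,p,z)[:2];print(n,q.round(4),"caddy",(C.T@(q-ce)).round(4))
# front edges: roof line fit vs front
for yy in(-.07,0,.07): print("bay",(ce+C@[0,yy]).round(4),"fin home",(ce+C@[-.086,yy]).round(4))
E
```

```text
[[205.  154.5]
 [433.2 151.7]
 [425.1 267.5]
 [215.8 270. ]]
[[ 0.6288 -0.1031]
 [ 0.5904  0.11  ]
 [ 0.7057  0.1307]
 [ 0.7443 -0.0824]] [0.6673 0.0138] yaws 0.17892632760071825 0.17784035218227734 sizes 0.1172070480314813 0.216544581350167
disc [ 0.6752 -0.0551] caddy [-0.0045 -0.0692]
tip [ 0.7462 -0.0106] caddy [ 0.0733 -0.0381]
mark [0.6595 0.0389] caddy [-0.0032  0.0261]
bay [ 0.6798 -0.0551] fin home [ 0.5951 -0.0704]
bay [0.6673 0.0138] fin home [ 0.5827 -0.0015]
bay [0.6548 0.0827] fin home [0.5702 0.0674]
```

```bash
python3 - <<'E'
from h import *
S=camera_model("scene");D=camera_model("side")
def pose(m,c,z=.046):
    R=np.array([onz(m,p,z)[:2] for p in c]);ce=R.mean(0)
    y=(R[1]+R[2]-R[0]-R[3])/2;x=(R[2]+R[3]-R[0]-R[1])/2
    print(np.round(c,1).tolist(),ce.round(4),"yaws",np.arctan2(-y[0],y[1]).round(3),np.arctan2(x[1],x[0]).round(3),"sizes",np.linalg.norm(x).round(4),np.linalg.norm(y).round(4))
g=cv2.imread("pics/s3.png",0)
c=np.array([[235+u/5,255+v/5] for u,v in((218,68),(605,215),(498,387),(83,217))],np.float32)
pose(S,c);pose(S,cv2.cornerSubPix(g,c.copy().reshape(-1,1,2),(3,3),(-1,-1),(3,50,.01))[:,0])
b=cv2.imread("pics/d3.png")
# predict side corners from both hypotheses
for ce in((.6673,.0138),(.6684,.0199)):
    C=np.array([[np.cos(.178),-np.sin(.178)],[np.sin(.178),np.cos(.178)]])
    print([proj(D,[*(np.array(ce)+C@[sx*.059,sy*.109]),.046]).round(1).tolist() for sx,sy in((-1,-1),(-1,1),(1,1),(1,-1))])
cv2.imwrite("pics/d3c.png",cv2.resize(b[225:335,225:315],None,fx=5,fy=5,interpolation=cv2.INTER_CUBIC))
E
```

```text
[[278.6000061035156, 268.6000061035156], [356.0, 298.0], [334.6000061035156, 332.3999938964844], [251.60000610351562, 298.3999938964844]] [0.6684 0.0199] yaws 0.178 0.154 sizes 0.1153 0.2134
[[276.3999938964844, 267.29998779296875], [355.6000061035156, 297.1000061035156], [334.5, 331.6000061035156], [250.60000610351562, 297.8999938964844]] [0.6675 0.0164] yaws 0.183 0.177 sizes 0.1161 0.2168
[[294.8, 243.4], [294.9, 296.8], [236.7, 299.1], [245.3, 245.1]]
[[293.9, 244.6], [293.8, 298.5], [235.4, 300.8], [244.2, 246.4]]
```

View pics/d3c.png

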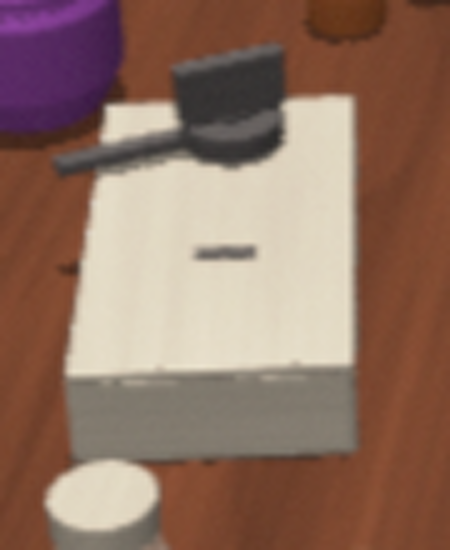

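The side crop puts the roof corners near (295.6,244), (295.2,298), (238,300) and (245.6,245.4). That puts the roof centre at about (0.667,0.016), with yaw 0.178. Next I'll check for obstacles in front of the caddy.

```bash
python3 - <<'E'
from h import *
S=camera_model("scene");D=camera_model("side")
for nm,lo,hi in(("blue",(105,120,60),(125,255,255)),("purple",(130,100,50),(160,255,255))):
    for n,m,f in(("scene",S,"s3"),("side",D,"d3")):
        h=cv2.cvtColor(cv2.imread(f"pics/{f}.png"),cv2.COLOR_BGR2HSV);k=cv2.morphologyEx(cv2.inRange(h,lo,hi),cv2.MORPH_OPEN,np.ones((5,5)))
        N,l,st,c=cv2.connectedComponentsWithStats(k)
        for i in range(1,N):
            if st[i,4]>150:
                x,y,w,hh,_=st[i];print(nm,n,st[i],"at z.06 (pot mid)",onz(m,(x+w/2,y+hh-w*.45),.05).round(3))
print("shaker",onz(S,(393,345),.04),"side",onz(D,(248,343),.04))
# drawer A in w4? drawer B rim corners
m=np.load("w4.npy",allow_pickle=True).item()
print([onz(m,p,.032).round(4) for p in((523,150),(592,157),(633,33),(566,27))])
E
```

```text
blue scene [ 311  186   33   38 1061] at z.06 (pot mid) [ 0.369 -0.136  0.05 ]
blue side [ 395  218   40   44 1484] at z.06 (pot mid) [ 0.343 -0.125  0.05 ]
purple scene [ 408  221   38   45 1326] at z.06 (pot mid) [0.342 0.165 0.05 ]
purple scene [ 465  229   41   54 1514] at z.06 (pot mid) [0.303 0.309 0.05 ]
purple scene [ 187  269   42   53 1713] at z.06 (pot mid) [ 0.819 -0.144  0.05 ]
purple side [ 210  191   39   60 1530] at z.06 (pot mid) [ 0.796 -0.128  0.05 ]
purple side [ 405  272   82  138 6338] at z.06 (pot mid) [0.299 0.302 0.05 ]
shaker [0.65207014 0.25358279 0.04      ] side [0.65153045 0.25377305 0.04      ]
[array([0.5744, 0.2007, 0.032 ]), array([0.5696, 0.2699, 0.032 ]), array([0.4583, 0.2665, 0.032 ]), array([0.4637, 0.205 , 0.032 ])]
```

```bash
python3 - <<'E'
from h import *
go(.432,-.223,.25,1.387)
go(.432,-.223,.107,1.387)
E
```

```text
shift [ 0.2638 -0.1949  0.08  ] turn 0.35 alt 0.35 j7 1.29 z [0.6598 0.013  0.3298] head 1.737 t 10.5
shift [ 0.2637 -0.1948  0.223 ] turn 0.35 alt 0.35 j7 1.29 z [0.6598 0.013  0.3298] head 1.737 t 10.5
```

Request:
play_rows:
  moves: [0.033,-0.024,0.01,0.044,0.066,-0.049,0.02,0.088,0.099,-0.073,0.03,0.132,0.132,-0.097,0.04,0.175,0.165,-0.122,0.05,0.22,0.198,-0.146,0.06,0.263,0.231,-0.17,0.07,0.307,0.264,-0.195,0.08,0.35,0.264,-0.195,0.08,0.35,0.264,-0.195,0.08,0.35]

```text
clock: 11.5
position: [0.4317, -0.2234, 0.2501]
tcp_rot: [[-0.983, 0.184, 0.0], [0.184, 0.983, -0.001], [-0.0, -0.001, -1.0]]
wrist_force: [0.2, 0.0, -0.4]
gripper_width: 0.0879
finger_force: 0.0
```

```bash
python3 - <<'E'
from h import *
go(.432,-.223,.107,1.387)
m=camera_model("wrist");cv2.imwrite("pics/w5.png",snapshot("wrist"));np.save("w5.npy",m,allow_pickle=True)
E
```

```text
shift [-0.0002  0.0006  0.1431] turn -0.001 alt -0.001 j7 1.46 z [ 0.4317 -0.2234  0.2501] head 1.386 t 11.5
```

View pics/w5.png

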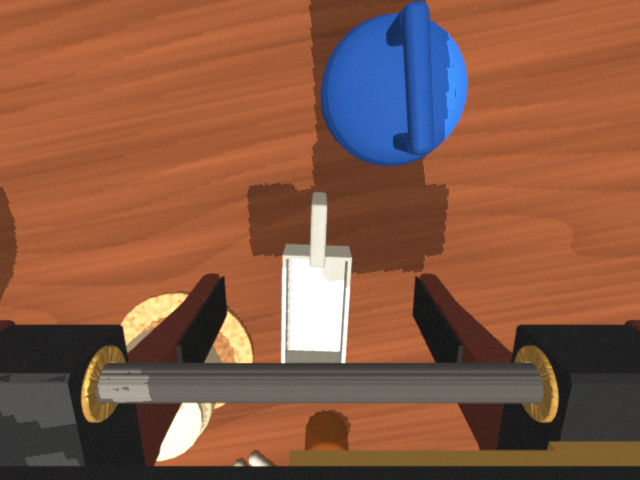

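The wrist view shows drawer A's fin centred between the fingers, with its top running (319,195)–(318,265). The blue look-alike's handle is at upper right, its near end at (420,150).

```bash
python3 - <<'E'
from h import *
m=np.load("w5.npy",allow_pickle=True).item();s=sense();R=np.array(s["tcp_rot"]);p=np.array(s["position"])
for n,q,z in(("fin out",(319,195),.06),("fin in",(318,265),.06),("blue bar near",(421,150),.138),("blue bar far",(415,8),.138),("pot lo",(388,165),.07)):
    X=onz(m,q,z);print(n,X.round(4),"tool",(R.T@(X-p)).round(4))
E
```

```text
fin out [ 0.4047 -0.219   0.06  ] tool [ 0.0283 -0.0017  0.1904]
fin in [ 0.458  -0.2297  0.06  ] tool [-0.026  -0.0026  0.1904]
blue bar near [ 0.378  -0.1616  0.138 ] tool [0.0649 0.0498 0.1123]
blue bar far [ 0.3143 -0.1573  0.138 ] tool [0.1283 0.0425 0.1122]
pot lo [ 0.3912 -0.1683  0.07  ] tool [0.0508 0.0457 0.1803]
```

Request:
play_rows:
  moves: [0,-0.002,0.03,0,0,-0.002,0.06,0,0,-0.002,0.09,0,0,-0.002,0.115,0,0,-0.002,0.132,0,0,-0.002,0.14,0,0,-0.002,0.143,0,0,-0.002,0.143,0]
  hand: 0.05

```text
clock: 12.35
position: [0.4329, -0.2235, 0.1072]
tcp_rot: [[-0.984, 0.179, 0.001], [0.179, 0.984, 0.0], [-0.001, 0.0, -1.0]]
wrist_force: [-0.7, -0.5, 0.1]
gripper_width: 0.0499
finger_force: 0.0
```

Request:
play_rows:
  moves: [0,0,0,0,0,0,0,0,0,0,0,0,0,0,0,0,0,0,0,0,0,0,0,0,0,0,0,0]
  hand: 0.0

```text
clock: 13.05
position: [0.4322, -0.2241, 0.107]
tcp_rot: [[-0.984, 0.18, 0.0], [0.18, 0.984, -0.0], [-0.0, -0.0, -1.0]]
wrist_force: [-0.2, -0.1, 3.9]
gripper_width: 0.0117
finger_force: 30.0
```

```bash
python3 - <<'E'
from h import *
g=lambda bx,by,back:(bx-(.082+back)*.984,by-(.082+back)*.177)
x,y=g(.6764,-.0534,.135);go(x,y,.107,1.571+.178)
E
```

```text
shift [-0.0063  0.1357 -0.    ] turn -0.359 alt -0.359 j7 1.26 z [ 0.4322 -0.2241  0.107 ] head 1.39 t 13.05
```

Request:
play_rows:
  moves: [-0.008,0.004,0,0,-0.016,0.014,0,-0.03,-0.018,0.029,0,-0.07,-0.018,0.045,0,-0.12,-0.017,0.061,0,-0.17,-0.015,0.077,0,-0.22,-0.013,0.093,0,-0.27,-0.01,0.108,0,-0.31,-0.008,0.121,0,-0.34,-0.007,0.131,0,-0.359,-0.006,0.136,0,-0.359,-0.006,0.136,0,-0.359]

```text
clock: 14.25
position: [0.4625, -0.0898, 0.1069]
tcp_rot: [[-0.984, -0.178, 0.0], [-0.178, 0.984, 0.001], [-0.0, 0.001, -1.0]]
wrist_force: [-0.4, 3.9, 5.8]
gripper_width: 0.0118
finger_force: 30.0
```

```bash
python3 - <<'E'
from h import *
s=sense();print(s["finger_force"],s["wrist_force"].round(1),s["gripper_width"])
go(.6764-.217*.984,-.0534-.217*.177,.107,1.749)
go(.6764-.082*.984,-.0534-.082*.177,.107,1.749)
a=snapshot("scene");b=snapshot("side");cv2.imwrite("pics/s6.png",a);cv2.imwrite("pics/d6.png",b)
c=np.zeros((600,800,3),np.uint8)
q=cv2.resize(a[200:350,220:380],None,fx=3.9,fy=3.9,interpolation=cv2.INTER_CUBIC);c[:585,:400]=q[:585,:400]
q=cv2.resize(b[190:340,220:420],None,fx=2,fy=2,interpolation=cv2.INTER_CUBIC);c[:300,400:]=q
cv2.imwrite("pics/m6.png",c)
E
```

```text
30.003762245178223 [-0.4  3.9  5.8] 0.011773128056286853
shift [ 0.     -0.002  -0.0001] turn 0.001 alt 0.001 j7 1.27 z [ 0.4625 -0.0898  0.1069] head 1.75 t 14.25
shift [-0.1349 -0.0022 -0.    ] turn 0.001 alt 0.001 j7 1.27 z [ 0.4625 -0.0898  0.1069] head 1.75 t 14.25
```

View pics/m6.png

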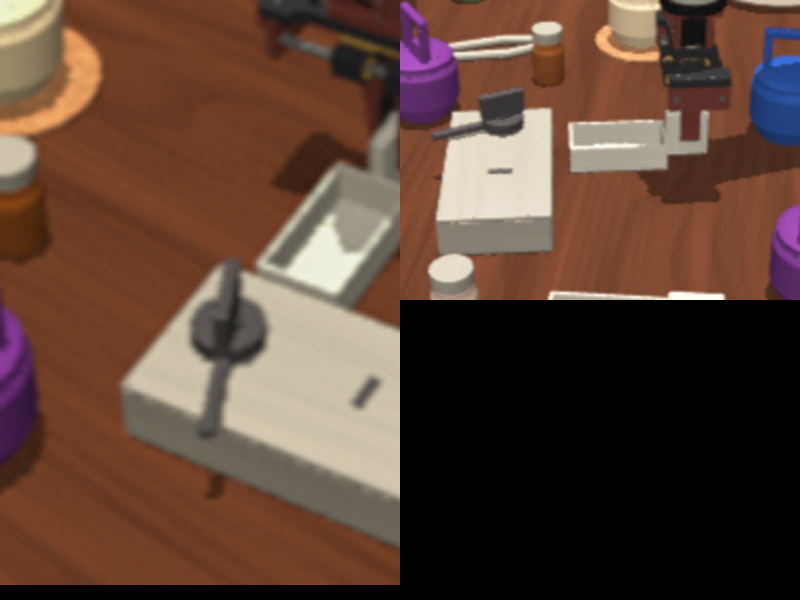

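The drawer is aligned and straight at the right bay's mouth, with its rim at about (620,145) in the side inset. I'll push in gently and watch the forces.

Request:
play_rows:
  moves: [-0.005,-0.001,0,0,-0.01,-0.001,0,0,-0.015,-0.001,0,0,-0.02,-0.001,0,0,-0.025,-0.001,0,0,-0.03,-0.001,0,0,-0.035,-0.001,0,0,-0.04,-0.001,0,0]

```text
clock: 15.15
position: [0.5007, -0.0858, 0.1069]
tcp_rot: [[-0.984, -0.176, -0.003], [-0.176, 0.984, -0.001], [0.004, -0.001, -1.0]]
wrist_force: [-8.8, 0.0, 14.8]
gripper_width: 0.0118
finger_force: 30.0
```

Request:
play_rows:
  moves: [0,0,-0.001,0,0,0,-0.001,0,0,0,-0.001,0]

```text
clock: 15.45
position: [0.5016, -0.0853, 0.1074]
tcp_rot: [[-0.984, -0.177, -0.001], [-0.177, 0.984, 0.0], [0.001, 0.0, -1.0]]
wrist_force: [-0.2, 0.2, -1.8]
gripper_width: 0.0122
finger_force: 30.0
```

```bash
python3 - <<'E'
from h import *
s=sense();R=np.array(s["tcp_rot"]);print("tool force",(R.T@s["wrist_force"]).round(1),"torque tool",(R.T@s["ft_torque"]).round(2))
go(.6764-.082*.984,-.0534-.082*.177,.107,1.749)
E
```

```text
tool force [0.2 0.3 1.8] torque tool [ 0.   -0.05  0.02]
shift [-0.0957  0.0005  0.0003] turn -0.0 alt -0.0 j7 1.26 z [ 0.5016 -0.0853  0.1074] head 1.749 t 15.45
```

Request:
play_rows:
  moves: [-0.007,0,0,0,-0.014,0,0,0,-0.021,0,0,0,-0.028,0,0,0,-0.035,0,0,0,-0.042,0,0,0,-0.049,0,0,0,-0.056,0,0,0,-0.063,0,0,0,-0.07,0,0,0,-0.077,0,0,0,-0.077,0,0,0]

```text
clock: 16.65
position: [0.5788, -0.0711, 0.1079]
tcp_rot: [[-0.984, -0.177, 0.001], [-0.177, 0.984, 0.0], [-0.001, 0.0, -1.0]]
wrist_force: [-0.7, 0.3, -0.5]
gripper_width: 0.0119
finger_force: 30.0
```

```bash
python3 - <<'E'
from h import *
s=sense();R=np.array(s["tcp_rot"]);print("tool force",(R.T@s["wrist_force"]).round(1),"torque tool",(R.T@s["ft_torque"]).round(2))
go(.6764-.082*.984,-.0534-.082*.177,.107,1.749)
E
```

```text
tool force [0.6 0.4 0.5] torque tool [-0.06 -0.02  0.03]
shift [-0.0172  0.0001  0.0009] turn 0.0 alt 0.0 j7 1.26 z [ 0.5788 -0.0711  0.1079] head 1.749 t 16.65
```

Request:
play_rows:
  moves: [-0.004,0,0,0,-0.008,0,0,0,-0.012,0,0,0,-0.014,0,0,0,-0.016,0,0,0,-0.016,0,0,0]

```text
clock: 17.25
position: [0.5934, -0.0686, 0.1077]
tcp_rot: [[-0.984, -0.177, -0.001], [-0.177, 0.984, -0.0], [0.001, 0.0, -1.0]]
wrist_force: [-0.9, -0.6, -1.9]
gripper_width: 0.0117
finger_force: 30.0
```

Request:
play_rows:
  moves: [-0.001,0,0,0,-0.002,0,0,0,-0.003,0,0,0,-0.003,0,0,0]

```text
clock: 17.65
position: [0.5938, -0.0686, 0.1071]
tcp_rot: [[-0.984, -0.177, -0.006], [-0.177, 0.984, -0.002], [0.006, -0.0, -1.0]]
wrist_force: [-11.6, -2.2, 3.8]
gripper_width: 0.0119
finger_force: 30.0
```

Request:
play_rows:
  moves: [-0.001,0,0,0,-0.0015,0,0,0,-0.0015,0,0,0]

```text
clock: 17.95
position: [0.5942, -0.0685, 0.107]
tcp_rot: [[-0.984, -0.177, -0.009], [-0.177, 0.984, -0.002], [0.009, -0.001, -1.0]]
wrist_force: [-14.7, -1.5, 6.7]
gripper_width: 0.0119
finger_force: 30.0
```

Request:
play_rows:
  moves: [0.002,0,0,0,0.002,0,0,0,0.002,0,0,0,0.002,0,0,0,0.002,0,0,0,0.002,0,0,0,0.002,0,-0.01,0,0.002,0,-0.04,0,0.002,0,-0.08,0,0.002,0,-0.12,0,0.002,0,-0.143,0,0.002,0,-0.143,0]
  hand: 0.05

```text
clock: 19.15
position: [0.5976, -0.0677, 0.2554]
tcp_rot: [[-0.984, -0.177, 0.006], [-0.177, 0.984, -0.001], [-0.006, -0.002, -1.0]]
wrist_force: [-0.6, 0.4, -0.4]
gripper_width: 0.0499
finger_force: 0.0
```

```bash
python3 - <<'E'
from h import *
go(.436,.242,.25,1.58)
a=snapshot("scene");b=snapshot("side");cv2.imwrite("pics/s7.png",a);cv2.imwrite("pics/d7.png",b)
# what changed since s3 outside the arm: report diff blobs
d=cv2.absdiff(a,cv2.imread("pics/s3.png")).max(2);k=cv2.morphologyEx((d>40).astype(np.uint8),cv2.MORPH_OPEN,np.ones((4,4)))
n,l,st,c=cv2.connectedComponentsWithStats(k);print([r.tolist() for r in st[1:] if r[4]>40])
E
```

```text
shift [0.1041 0.3334 0.004 ] turn 0.169 alt 0.169 j7 1.39 z [ 0.5976 -0.0677  0.2554] head 1.749 t 19.15
[[174, 0, 42, 45, 1495], [331, 0, 15, 30, 220], [375, 0, 14, 18, 152], [406, 15, 20, 13, 133], [281, 17, 22, 39, 243], [387, 23, 12, 9, 83], [402, 28, 13, 8, 63], [395, 37, 17, 29, 198], [311, 44, 19, 60, 551], [176, 46, 52, 86, 2374], [290, 52, 16, 6, 86], [254, 76, 90, 141, 4418], [343, 176, 55, 12, 400], [218, 188, 8, 8, 60], [268, 191, 9, 11, 89], [283, 196, 124, 99, 3120], [208, 198, 23, 10, 185], [214, 203, 84, 46, 1820], [304, 223, 6, 9, 41]]
```

Request:
play_rows:
  moves: [0.012,0.037,0,0.02,0.023,0.074,0,0.04,0.035,0.111,0,0.06,0.046,0.148,0,0.08,0.058,0.185,0,0.1,0.069,0.222,0,0.12,0.081,0.26,0.002,0.14,0.093,0.297,0.004,0.16,0.104,0.333,0.004,0.169,0.104,0.333,0.004,0.169,0.104,0.333,0.004,0.169,0.104,0.333,0.004,0.169]
  hand: 0.07

```text
clock: 20.45
position: [0.435, 0.2398, 0.246]
tcp_rot: [[-1.0, -0.008, -0.001], [-0.008, 1.0, -0.001], [0.001, -0.001, -1.0]]
wrist_force: [0.4, -0.6, 1.2]
gripper_width: 0.07
finger_force: 0.0
```

```bash
python3 - <<'E'
from h import *
go(.436,.242,.107,1.58)
s=sense();R=np.array(s["tcp_rot"]);p=np.array(s["position"])
m=camera_model("wrist");im=snapshot("wrist");cv2.imwrite("pics/w8.png",im);np.save("w8.npy",m,allow_pickle=True)
h=cv2.cvtColor(im,cv2.COLOR_BGR2HSV);k=cv2.inRange(h,(0,0,110),(179,60,255));k[300:]=0
n,l,st,c=cv2.connectedComponentsWithStats(k)
for i in range(1,n):
    if st[i,4]>150:
        print(st[i])
# per-row extents of blob nearest the centre column
i=max((i for i in range(1,n) if st[i,4]>300),key=lambda i:-abs(c[i][0]-320))
for v in range(st[i,1],st[i,1]+st[i,3],8):
    u=np.where(l[v]==i)[0]
    if len(u): print(v,u.min(),u.max(),end="; ")
E
```

```text
shift [-0.0012  0.0023  0.139 ] turn -0.001 alt -0.001 j7 0.62 z [0.435  0.2398 0.246 ] head 1.579 t 20.45
[ 283  189   70  111 4704]
[ 452  212   87   88 4675]
189 315 321; 197 310 323; 205 309 324; 213 309 324; 221 309 324; 229 309 324; 237 310 324; 245 286 350; 253 284 352; 261 284 352; 269 284 352; 277 284 352; 285 284 352; 293 285 352;
```

The mask shows B's fin between columns 309–324, from row 190 down. It is centred and straight, so I'll descend and pinch.

Request:
play_rows:
  moves: [0,0,0.03,0,0,0,0.06,0,0,0,0.09,0,0,0,0.115,0,0,0,0.13,0,0,0,0.137,0,0,0,0.139,0,0,0,0.139,0]
  hand: 0.05

```text
clock: 21.3
position: [0.4351, 0.2412, 0.1084]
tcp_rot: [[-1.0, -0.009, 0.001], [-0.009, 1.0, 0.0], [-0.001, 0.0, -1.0]]
wrist_force: [0.4, -0.1, 0.3]
gripper_width: 0.0498
finger_force: 0.0
```

Request:
play_rows:
  moves: [0,0,0,0,0,0,0,0,0,0,0,0,0,0,0,0,0,0,0,0,0,0,0,0,0,0,0,0]
  hand: 0.0

```text
clock: 22.0
position: [0.4347, 0.2411, 0.1079]
tcp_rot: [[-1.0, -0.009, 0.0], [-0.009, 1.0, -0.0], [-0.0, -0.0, -1.0]]
wrist_force: [-0.1, -1.4, 3.2]
gripper_width: 0.0116
finger_force: 30.0
```

```bash
python3 - <<'E'
from h import *
# A ended with grip at (.5942,-.0685): the bays are 70 apart along the caddy y
b3=np.array([.5942,-.0685]);yv=np.array([-.177,.984]);xv=np.array([.984,.177])
h2=b3+.07*yv+.002*xv;print("fin home bay2",h2.round(4))
x,y=h2-.14*xv;go(x,y,.108,1.749)
E
```

```text
fin home bay2 [0.5838 0.0007]
shift [-0.0089 -0.2652 -0.    ] turn -0.169 alt -0.169 j7 0.42 z [0.4347 0.2411 0.1079] head 1.58 t 22.0
```

Request:
play_rows:
  moves: [0,-0.006,-0.001,0,0,-0.018,-0.001,0,0,-0.036,-0.001,0,0,-0.056,-0.001,0,0,-0.076,-0.001,0,0,-0.096,-0.001,0,0,-0.116,-0.001,0,0,-0.136,-0.001,0,0,-0.156,-0.001,0,0,-0.174,-0.001,0,0,-0.188,-0.001,0,0,-0.195,-0.001,0]

```text
clock: 23.2
position: [0.4359, 0.0438, 0.1086]
tcp_rot: [[-1.0, -0.007, -0.001], [-0.007, 1.0, -0.001], [0.001, -0.001, -1.0]]
wrist_force: [-0.4, 0.9, -0.5]
gripper_width: 0.0118
finger_force: 30.0
```

Request:
play_rows:
  moves: [-0.001,-0.008,0,-0.02,-0.003,-0.02,0,-0.05,-0.005,-0.034,0,-0.09,-0.007,-0.048,0,-0.125,-0.008,-0.06,0,-0.15,-0.009,-0.067,0,-0.165,-0.009,-0.07,0,-0.169,-0.009,-0.07,0,-0.169,-0.009,-0.07,0,-0.169]

```text
clock: 24.1
position: [0.446, -0.0233, 0.1089]
tcp_rot: [[-0.984, -0.177, 0.0], [-0.177, 0.984, 0.0], [-0.0, 0.0, -1.0]]
wrist_force: [-0.5, 0.7, -0.8]
gripper_width: 0.0117
finger_force: 30.0
```

```bash
python3 - <<'E'
from h import *
s=sense();R=np.array(s["tcp_rot"]);print("tool force",(R.T@s["wrist_force"]).round(1),s["finger_force"])
go(.5838,.0007,.108,1.749)
a=snapshot("scene");b=snapshot("side");cv2.imwrite("pics/s9.png",a);cv2.imwrite("pics/d9.png",b)
E
```

```text
tool force [0.4 0.8 0.8] 29.979374706745148
shift [-0.1398 -0.0009  0.0009] turn 0.0 alt 0.0 j7 1.1 z [ 0.446  -0.0233  0.1089] head 1.749 t 24.1
```

Request:
play_rows:
  moves: [-0.006,-0.001,0,0,-0.013,-0.001,0,0,-0.02,-0.001,0,0,-0.026,-0.001,0,0,-0.031,-0.001,0,0,-0.036,-0.001,0,0,-0.041,-0.001,0,0,-0.046,-0.001,0,0,-0.046,-0.001,0,0]

```text
clock: 25.1
position: [0.4922, -0.0164, 0.1089]
tcp_rot: [[-0.984, -0.177, 0.001], [-0.177, 0.984, 0.0], [-0.001, 0.0, -1.0]]
wrist_force: [-0.6, -0.1, -1.2]
gripper_width: 0.0117
finger_force: 30.0
```

Request:
play_rows:
  moves: [-0.007,0,0,0,-0.014,0,0,0,-0.022,0,0,0,-0.03,0,0,0,-0.038,0,0,0,-0.046,0,0,0,-0.054,0,0,0,-0.062,0,0,0,-0.07,0,0,0,-0.077,0,0,0,-0.082,0,0,0,-0.082,0,0,0]

```text
clock: 26.3
position: [0.5728, -0.0018, 0.1088]
tcp_rot: [[-0.984, -0.177, 0.0], [-0.177, 0.984, 0.0], [-0.0, 0.0, -1.0]]
wrist_force: [0.4, -0.0, -1.3]
gripper_width: 0.0117
finger_force: 30.0
```

Request:
play_rows:
  moves: [-0.003,0,0,0,-0.006,0,0,0,-0.009,0,0,0,-0.01,0,0,0,-0.01,0,0,0]

```text
clock: 26.8
position: [0.5822, -0.0003, 0.1088]
tcp_rot: [[-0.984, -0.177, 0.0], [-0.177, 0.984, 0.0], [-0.0, 0.0, -1.0]]
wrist_force: [0.3, 0.1, -1.6]
gripper_width: 0.0119
finger_force: 30.0
```

Request:
play_rows:
  moves: [-0.002,0,0,0,-0.003,0,0,0,-0.004,0,0,0,-0.004,0,0,0]

```text
clock: 27.2
position: [0.5841, -0.0, 0.1083]
tcp_rot: [[-0.984, -0.177, -0.004], [-0.177, 0.984, -0.002], [0.005, -0.001, -1.0]]
wrist_force: [-8.4, -1.2, 3.2]
gripper_width: 0.0119
finger_force: 30.0
```

Request:
play_rows:
  moves: [-0.001,0,0,0,-0.001,0,0,0]

```text
clock: 27.4
position: [0.5844, -0.0, 0.1082]
tcp_rot: [[-0.984, -0.177, -0.006], [-0.177, 0.984, -0.002], [0.006, -0.001, -1.0]]
wrist_force: [-10.0, -2.8, 5.5]
gripper_width: 0.012
finger_force: 30.0
```

Request:
play_rows:
  moves: [0.002,0,0,0,0.002,0,0,0,0.002,0,0,0,0.002,0,0,0,0.002,0,0,0,0.002,0,0,0,0.002,0,-0.01,0,0.002,0,-0.04,0,0.002,0,-0.08,0,0.002,0,-0.12,0,0.002,0,-0.14,0,0.002,0,-0.14,0]
  hand: 0.05

```text
clock: 28.6
position: [0.5863, 0.0008, 0.2528]
tcp_rot: [[-0.984, -0.177, 0.006], [-0.177, 0.984, -0.0], [-0.006, -0.001, -1.0]]
wrist_force: [0.2, 0.1, -0.6]
gripper_width: 0.05
finger_force: 0.0
```

```bash
python3 - <<'E'
from h import *
go(.454,.383,.25,1.90)
a=snapshot("scene");cv2.imwrite("pics/s10.png",a)
d=cv2.absdiff(a,cv2.imread("pics/s7.png")).max(2);k=cv2.morphologyEx((d>40).astype(np.uint8),cv2.MORPH_OPEN,np.ones((4,4)));k[:180]=0
n,l,st,c=cv2.connectedComponentsWithStats(k);print([r.tolist() for r in st[1:] if r[4]>25])
E
```

```text
shift [0.0625 0.3996 0.002 ] turn -0.151 alt -0.151 j7 1.26 z [0.5863 0.0008 0.2528] head 1.749 t 28.6
[[254, 180, 27, 16, 231], [307, 180, 33, 7, 156], [268, 191, 9, 11, 89], [287, 194, 8, 6, 39], [326, 194, 20, 30, 371], [317, 205, 10, 8, 64], [282, 207, 6, 17, 100], [373, 214, 7, 5, 30], [309, 219, 5, 15, 63], [308, 220, 59, 85, 1493], [305, 230, 24, 55, 867], [283, 271, 6, 8, 43], [397, 275, 47, 62, 1456], [289, 281, 17, 10, 125]]
```

Request:
play_rows:
  moves: [0.006,0.037,0,-0.015,0.012,0.074,0,-0.03,0.018,0.111,0,-0.045,0.023,0.148,0,-0.06,0.029,0.185,0,-0.075,0.035,0.222,0,-0.09,0.041,0.259,0,-0.105,0.046,0.296,0,-0.12,0.052,0.333,0,-0.135,0.058,0.37,0,-0.151,0.062,0.4,0,-0.151,0.062,0.4,0,-0.151]
  hand: 0.07

```text
clock: 29.85
position: [0.4497, 0.3869, 0.248]
tcp_rot: [[-0.944, -0.33, -0.003], [-0.33, 0.944, 0.002], [0.002, 0.003, -1.0]]
wrist_force: [0.4, -0.1, -0.3]
gripper_width: 0.0701
finger_force: 0.0
```

Request:
play_rows:
  moves: [0,0,0,0,0,0,0,0]

```text
clock: 30.05
position: [0.4536, 0.3815, 0.2479]
tcp_rot: [[-0.947, -0.322, -0.001], [-0.322, 0.947, -0.002], [0.001, -0.001, -1.0]]
wrist_force: [0.9, -0.6, 0.5]
gripper_width: 0.0702
finger_force: 0.0
```

```bash
python3 - <<'E'
from h import *
go(.454,.383,.107,1.9)
s=sense();R=np.array(s["tcp_rot"]);p=np.array(s["position"])
m=camera_model("wrist");im=snapshot("wrist");cv2.imwrite("pics/w11.png",im);np.save("w11.npy",m,allow_pickle=True)
h=cv2.cvtColor(im,cv2.COLOR_BGR2HSV);k=cv2.inRange(h,(0,0,110),(179,60,255));k[300:]=0
n,l,st,c=cv2.connectedComponentsWithStats(k)
for i in range(1,n):
    if st[i,4]>150: print(st[i])
i=max((i for i in range(1,n) if st[i,4]>300),key=lambda i:-abs(c[i][0]-320))
for v in range(st[i,1],st[i,1]+st[i,3],8):
    u=np.where(l[v]==i)[0]
    if len(u): print(v,u.min(),u.max(),end="; ")
E
```

```text
shift [-0.001   0.0015  0.1409] turn -0.001 alt -0.001 j7 0.68 z [0.4536 0.3815 0.2479] head 1.899 t 30.05
[ 605   84   35   54 1034]
[ 284  188   70  112 4791]
188 315 322; 196 311 324; 204 310 325; 212 310 325; 220 310 325; 228 310 325; 236 311 325; 244 287 351; 252 285 353; 260 285 353; 268 285 353; 276 286 353; 284 285 353; 292 286 353;
```

Drawer C's fin is at columns 310–325, straight and centred like B's. I'll pinch it.

Request:
play_rows:
  moves: [0,0,0.03,0,0,0,0.06,0,0,0,0.09,0,0,0,0.115,0,0,0,0.13,0,0,0,0.137,0,0,0,0.139,0,0,0,0.139,0]
  hand: 0.05

```text
clock: 30.9
position: [0.4535, 0.3831, 0.1106]
tcp_rot: [[-0.946, -0.323, 0.001], [-0.323, 0.946, 0.001], [-0.001, 0.0, -1.0]]
wrist_force: [0.1, 0.1, 0.3]
gripper_width: 0.0498
finger_force: 0.0
```

Request:
play_rows:
  moves: [0,0,0,0,0,0,0,0,0,0,0,0,0,0,0,0,0,0,0,0,0,0,0,0,0,0,0,0]
  hand: 0.0

```text
clock: 31.6
position: [0.4532, 0.3828, 0.1099]
tcp_rot: [[-0.946, -0.323, 0.0], [-0.323, 0.946, -0.0], [-0.0, -0.0, -1.0]]
wrist_force: [0.7, -1.1, 2.2]
gripper_width: 0.0115
finger_force: 30.0
```

```bash
python3 - <<'E'
from h import *
yv=np.array([-.177,.984]);xv=np.array([.984,.177])
h1=np.array([.5842,0.])+.07*yv;print("fin home bay1",h1.round(4))
go(.436,.3,.1085,1.58)
x,y=h1-.14*xv;go(x,y,.1085,1.749)
E
```

```text
fin home bay1 [0.5718 0.0689]
shift [ 0.043  -0.0728  0.0014] turn 0.32 alt 0.32 j7 0.56 z [0.4532 0.3828 0.1099] head 1.9 t 31.6
shift [ 0.1276 -0.3144  0.0015] turn 0.151 alt 0.151 j7 0.56 z [0.4532 0.3828 0.1099] head 1.9 t 31.6
```

Request:
play_rows:
  moves: [0.003,-0.005,-0.001,0.03,0.008,-0.014,-0.001,0.08,0.015,-0.025,-0.001,0.13,0.022,-0.037,-0.001,0.18,0.029,-0.049,-0.001,0.23,0.035,-0.06,-0.001,0.28,0.04,-0.068,-0.001,0.31,0.043,-0.073,-0.001,0.32,0.043,-0.073,-0.001,0.32,0.043,-0.073,-0.001,0.32]

```text
clock: 32.6
position: [0.4361, 0.3003, 0.1109]
tcp_rot: [[-1.0, -0.01, 0.0], [-0.01, 1.0, 0.0], [-0.0, 0.0, -1.0]]
wrist_force: [-0.5, -0.3, -1.0]
gripper_width: 0.0117
finger_force: 30.0
```

Request:
play_rows:
  moves: [0,-0.006,0,0,0,-0.018,0,0,0,-0.036,0,0,0,-0.056,0,0,0,-0.076,0,0,0,-0.096,0,0,0,-0.116,0,0,0,-0.136,0,0,0,-0.156,0,0,0,-0.172,0,0,0,-0.182,0,0,0,-0.185,0,0]

```text
clock: 33.8
position: [0.4377, 0.1134, 0.1107]
tcp_rot: [[-1.0, -0.007, -0.0], [-0.007, 1.0, -0.001], [0.0, -0.001, -1.0]]
wrist_force: [-0.1, -0.0, -1.5]
gripper_width: 0.0118
finger_force: 30.0
```

```bash
python3 - <<'E'
from h import *
s=sense();R=np.array(s["tcp_rot"]);print("tool force",(R.T@s["wrist_force"]).round(1),s["finger_force"])
go(.434,.0441,.1085,1.749)
E
```

```text
tool force [ 0.1 -0.   1.5] 29.987464249134064
shift [ 0.0042 -0.0692  0.0023] turn -0.171 alt -0.171 j7 0.65 z [0.4377 0.1134 0.1107] head 1.578 t 33.8
```

Request:
play_rows:
  moves: [0,-0.006,0,-0.01,0.001,-0.016,0,-0.04,0.002,-0.03,0,-0.08,0.003,-0.044,0,-0.12,0.004,-0.056,0,-0.15,0.004,-0.065,0.0005,-0.165,0.004,-0.069,0.0005,-0.171,0.004,-0.069,0.0005,-0.171,0.004,-0.069,0.0005,-0.171]

```text
clock: 34.7
position: [0.4345, 0.0466, 0.1104]
tcp_rot: [[-0.984, -0.18, 0.0], [-0.18, 0.984, 0.001], [-0.0, 0.0, -1.0]]
wrist_force: [0.9, -1.0, -2.2]
gripper_width: 0.0118
finger_force: 30.0
```

```bash
python3 - <<'E'
from h import *
s=sense();R=np.array(s["tcp_rot"]);print("tool force",(R.T@s["wrist_force"]).round(1),s["finger_force"])
go(.5718,.0689,.1100,1.749)
E
```

```text
tool force [-0.7 -1.1  2.2] 29.987564384937286
shift [-0.1391 -0.0027  0.0005] turn 0.002 alt 0.002 j7 0.93 z [0.4345 0.0466 0.1104] head 1.751 t 34.7
```

Request:
play_rows:
  moves: [-0.006,-0.0015,0,0.002,-0.013,-0.0025,0,0.002,-0.02,-0.0025,0,0.002,-0.026,-0.0025,0,0.002,-0.031,-0.0025,0,0.002,-0.036,-0.0025,0,0.002,-0.041,-0.0025,0,0.002,-0.046,-0.0025,0,0.002,-0.046,-0.0025,0,0.002]

```text
clock: 35.6
position: [0.4807, 0.0519, 0.1104]
tcp_rot: [[-0.984, -0.177, 0.0], [-0.177, 0.984, 0.0], [-0.001, 0.0, -1.0]]
wrist_force: [0.3, -0.4, -1.0]
gripper_width: 0.0119
finger_force: 30.0
```

```bash
python3 - <<'E'
from h import *
s=sense();R=np.array(s["tcp_rot"]);print("tool force",(R.T@s["wrist_force"]).round(1),s["finger_force"])
go(.5718,.0689,.1100,1.749)
E
```

```text
tool force [-0.2 -0.4  1. ] 29.987573325634003
shift [-0.0927  0.0006  0.0004] turn 0.0 alt 0.0 j7 0.95 z [0.4807 0.0519 0.1104] head 1.749 t 35.6
```

Request:
play_rows:
  moves: [-0.007,0,0,0,-0.014,0,0,0,-0.022,0,0,0,-0.03,0,0,0,-0.038,0,0,0,-0.046,0,0,0,-0.054,0,0,0,-0.062,0,0,0,-0.07,0,0,0,-0.077,0,0,0,-0.082,0,0,0,-0.082,0,0,0]

```text
clock: 36.8
position: [0.5613, 0.0664, 0.1103]
tcp_rot: [[-0.984, -0.177, 0.0], [-0.177, 0.984, 0.0], [-0.0, 0.0, -1.0]]
wrist_force: [-0.2, -0.2, -0.9]
gripper_width: 0.0115
finger_force: 30.0
```

Request:
play_rows:
  moves: [-0.003,0,0,0,-0.006,0,0,0,-0.009,0,0,0,-0.011,0,0,0,-0.013,0,0,0,-0.013,0,0,0]

```text
clock: 37.4
position: [0.5726, 0.0683, 0.1101]
tcp_rot: [[-0.984, -0.177, -0.002], [-0.177, 0.984, -0.001], [0.002, -0.001, -1.0]]
wrist_force: [-5.3, -1.7, 0.5]
gripper_width: 0.0115
finger_force: 30.0
```

Request:
play_rows:
  moves: [-0.001,0,0,0,-0.002,0,0,0,-0.002,0,0,0]

```text
clock: 37.7
position: [0.573, 0.0683, 0.1099]
tcp_rot: [[-0.984, -0.177, -0.005], [-0.177, 0.984, -0.002], [0.006, -0.001, -1.0]]
wrist_force: [-11.3, -3.1, 6.5]
gripper_width: 0.0117
finger_force: 30.0
```

Request:
play_rows:
  moves: [0.002,0,0,0,0.002,0,0,0,0.002,0,0,0,0.002,0,0,0,0.002,0,0,0,0.002,0,0,0,0.002,0,-0.01,0,0.002,0,-0.04,0,0.002,0,-0.08,0,0.002,0,-0.12,0,0.002,0,-0.15,0,0.002,0,-0.15,0]
  hand: 0.05

```text
clock: 38.9
position: [0.5751, 0.0696, 0.2655]
tcp_rot: [[-0.984, -0.177, 0.007], [-0.177, 0.984, 0.001], [-0.007, -0.001, -1.0]]
wrist_force: [-0.5, -0.0, 0.4]
gripper_width: 0.0501
finger_force: 0.0
```

```bash
python3 - <<'E'
from h import *
go(.63,.0,.36,1.749)
E
```

```text
shift [-0.0424 -0.0783 -0.0942] turn 0.0 alt 0.0 j7 1.14 z [0.5751 0.0696 0.2655] head 1.749 t 38.9
```

Request:
play_rows:
  moves: [-0.01,-0.02,-0.023,0,-0.021,-0.039,-0.047,0,-0.032,-0.059,-0.07,0,-0.042,-0.078,-0.094,0,-0.042,-0.078,-0.094,0,-0.042,-0.078,-0.094,0,-0.042,-0.078,-0.094,0]

```text
clock: 39.6
position: [0.6277, 0.0002, 0.3531]
tcp_rot: [[-0.984, -0.179, -0.002], [-0.179, 0.984, 0.0], [0.002, 0.001, -1.0]]
wrist_force: [0.0, -0.2, 0.1]
gripper_width: 0.0499
finger_force: 0.0
```

```bash
python3 - <<'E'
from h import *
s=sense();print(s["position"].round(4))
m=camera_model("wrist");im=snapshot("wrist");cv2.imwrite("pics/w12.png",im);np.save("w12.npy",m,allow_pickle=True)
a=snapshot("scene");b=snapshot("side");cv2.imwrite("pics/s12.png",a);cv2.imwrite("pics/d12.png",b)
c=np.zeros((600,800,3),np.uint8);c[:320,:640]=im[:320]
q=cv2.resize(a[180:320,190:370],None,fx=1.9,fy=1.9,interpolation=cv2.INTER_CUBIC);c[330:330+q.shape[0],:q.shape[1]]=q
q=cv2.resize(b[180:320,210:400],None,fx=1.9,fy=1.9,interpolation=cv2.INTER_CUBIC);c[330:330+q.shape[0],400:400+q.shape[1]]=q
cv2.imwrite("pics/m12.png",c)
E
```

```text
[6.277e-01 2.000e-04 3.531e-01]
```

View pics/m12.png

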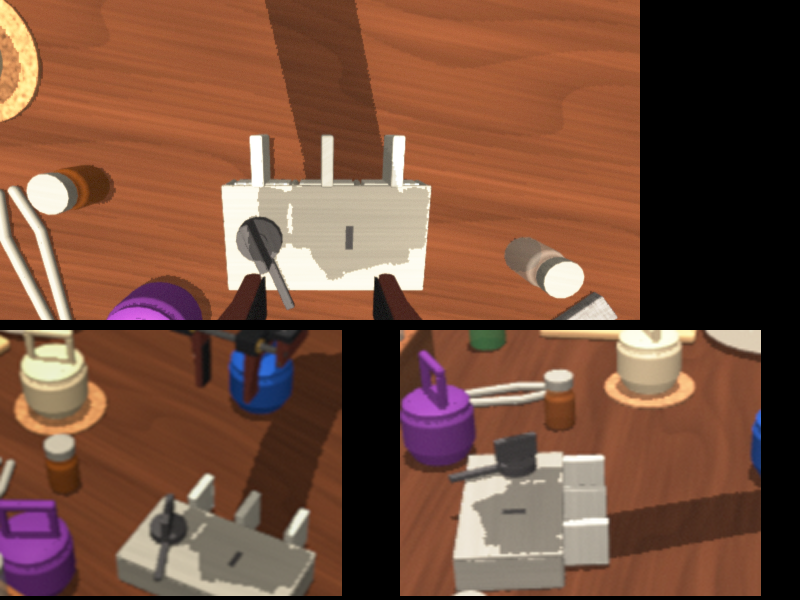

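All three fins stand in line, with their outer ends at row 136 in the wrist view. The keeper is upright on the mat. Next is the lock: I'll turn the gripper across the wing above the collar.

```bash
python3 - <<'E'
from h import *
for n in("w4","w12"):
    m=np.load(n+".npy",allow_pickle=True).item();im=cv2.imread(f"pics/{n}.png");v=im.max(2)
    k=((v<110)).astype(np.uint8);mask=np.zeros_like(k);o=(247,213) if n=="w4" else (259,238)
    cv2.circle(mask,o,36,1,-1);k=cv2.morphologyEx(k*mask,cv2.MORPH_OPEN,cv2.getStructuringElement(2,(19,19)))
    cs,_=cv2.findContours(k,0,2);c=max(cs,key=cv2.contourArea);(ctr,r)=cv2.minEnclosingCircle(c);M=cv2.moments(c)
    print(n,ctr,r,(M["m10"]/M["m00"],M["m01"]/M["m00"]),"axis",onz(m,ctr,.058).round(4),"r",r/378*(m["eye"][2]-.058))
go(.674,-.053,.26,-1.02)
E
```

```text
w4 (256.0, 220.5) 26.669370651245117 (255.51109262340543, 219.7796727676095) axis [ 0.6817 -0.046   0.058 ] r 0.025016630893641218
w12 (259.87078857421875, 238.3164825439453) 21.787906646728516 (263.00767301165706, 237.61590674339675) axis [ 0.6746 -0.0546  0.058 ] r 0.021800320817374323
shift [-0.0359 -0.0604  0.0934] turn 2.77 alt -0.371 j7 1.33 z [ 0.628  -0.      0.3535] head 1.75 t 39.75
```

Request:
play_rows:
  moves: [-0.004,-0.006,0.01,0.14,-0.008,-0.012,0.02,0.28,-0.012,-0.018,0.03,0.42,-0.016,-0.024,0.04,0.56,-0.02,-0.03,0.05,0.7,-0.024,-0.036,0.06,0.84,-0.028,-0.042,0.07,0.98,-0.032,-0.048,0.08,1.12,-0.036,-0.054,0.09,1.26,-0.036,-0.06,0.093,1.4,-0.036,-0.06,0.093,1.5,-0.036,-0.06,0.093,1.5]
  hand: 0.06

```text
clock: 40.95
position: [0.6744, -0.0529, 0.2607]
tcp_rot: [[-0.246, 0.969, -0.001], [0.969, 0.246, -0.0], [0.0, -0.001, -1.0]]
wrist_force: [-0.9, -0.7, -0.1]
gripper_width: 0.06
finger_force: 0.0
```

Request:
play_rows:
  moves: [0,0,0,0.14,0,0,0,0.28,0,0,0,0.42,0,0,0,0.56,0,0,0,0.7,0,0,0,0.84,0,0,0,0.98,0,0,0,1.12,0,0,0,1.24,0,0,0,1.27,0,0,0,1.27,0,0,0,1.27]

```text
clock: 42.15
position: [0.6747, -0.0532, 0.2613]
tcp_rot: [[0.85, 0.526, -0.0], [0.526, -0.85, 0.0], [-0.0, -0.0, -1.0]]
wrist_force: [0.1, 1.2, 1.0]
gripper_width: 0.0599
finger_force: 0.0
```

```bash
python3 - <<'E'
from h import *
go(.6745,-.053,.26,-1.02)
m=camera_model("wrist");im=snapshot("wrist");cv2.imwrite("pics/w13.png",im);np.save("w13.npy",m,allow_pickle=True)
cv2.imwrite("pics/w13c.png",cv2.resize(im[120:420,160:480],None,fx=2,fy=2,interpolation=cv2.INTER_CUBIC))
E
```

```text
shift [-0.0001 -0.0003  0.0013] turn 0.003 alt 0.003 j7 -1.12 z [ 0.6747 -0.0532  0.2613] head -1.017 t 42.15
```

View pics/w13c.png

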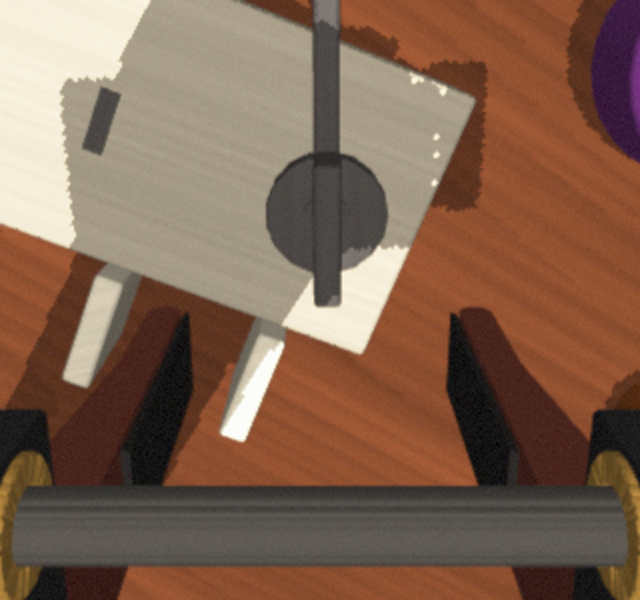

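The last crop shows the wing vertical in the image and well aligned: its top runs crop (328,155)–(327,305), and the disc centre is at (327,213).

```bash
python3 - <<'E'
from h import *
m=np.load("w13.npy",allow_pickle=True).item();c=lambda u,v:(160+u/2-.25,120+v/2-.25)
s=sense();R=np.array(s["tcp_rot"]);p=np.array(s["position"])
for n,q,z in(("disc",(327,212),.058),("wing a",(328,157),.091),("wing b",(327,304),.091)):
    X=onz(m,c(*q),z);print(n,X.round(4),"tool",(R.T@(X-p)).round(4))
E
```

```text
disc [ 0.6776 -0.0555  0.058 ] tool [0.0014 0.0033 0.2033]
wing a [ 0.7013 -0.0407  0.091 ] tool [0.0293 0.0032 0.1703]
wing b [ 0.6559 -0.0686  0.091 ] tool [-0.024   0.0031  0.1703]
```

Request:
play_rows:
  moves: [0.001,0.001,0.025,0,0.002,0.003,0.05,0,0.002,0.003,0.075,0,0.002,0.003,0.095,0,0.002,0.003,0.108,0,0.002,0.003,0.114,0,0.002,0.003,0.116,0,0.002,0.003,0.116,0]
  hand: 0.05

```text
clock: 43.0
position: [0.6784, -0.0549, 0.1459]
tcp_rot: [[0.852, 0.523, 0.001], [0.523, -0.852, 0.0], [0.001, 0.0, -1.0]]
wrist_force: [0.0, -0.1, -0.2]
gripper_width: 0.05
finger_force: 0.0
```

Request:
play_rows:
  moves: [0,0,0,0,0,0,0,0,0,0,0,0,0,0,0,0,0,0,0,0,0,0,0,0,0,0,0,0]
  hand: 0.0

```text
clock: 43.7
position: [0.6779, -0.0545, 0.1454]
tcp_rot: [[0.852, 0.523, -0.0], [0.523, -0.852, 0.0], [-0.0, -0.001, -1.0]]
wrist_force: [-2.6, 2.2, 2.1]
gripper_width: 0.0096
finger_force: 30.0
```

Request:
play_rows:
  moves: [0,0,0,-0.05,0,0,0,-0.14,0,0,0,-0.24,0,0,0,-0.34,0,0,0,-0.44,0,0,0,-0.54,0,0,0,-0.64,0,0,0,-0.74,0,0,0,-0.84,0,0,0,-0.94,0,0,0,-1.0,0,0,0,-1.0]

```text
clock: 44.9
position: [0.6767, -0.0538, 0.1454]
tcp_rot: [[0.018, 1.0, -0.003], [1.0, -0.018, 0.001], [0.001, -0.003, -1.0]]
wrist_force: [-7.8, 3.8, 6.2]
gripper_width: 0.0097
finger_force: 30.0
```

```bash
python3 - <<'E'
from h import *
s=sense();R=np.array(s["tcp_rot"]);print("F",s["wrist_force"].round(1),"T",(R.T@s["ft_torque"]).round(2),s["finger_force"])
go(.6779,-.0545,.1454,.178)
E
```

```text
F [-7.8  3.8  6.2] T [ 1.36  0.52 -0.04] 30.004076063632965
shift [-0.0006  0.0012  0.    ] turn -0.196 alt -0.196 j7 -0.29 z [ 0.6767 -0.0538  0.1454] head -0.018 t 44.9
```

Request:
play_rows:
  moves: [0,-0.001,0,-0.05,0,-0.001,0,-0.1,0,-0.001,0,-0.15,0,-0.001,0,-0.18,0,-0.001,0,-0.2,0,-0.001,0,-0.2,0,-0.001,0,-0.2]

```text
clock: 45.6
position: [0.6763, -0.0538, 0.1454]
tcp_rot: [[-0.179, 0.984, -0.002], [0.984, 0.179, 0.001], [0.001, -0.002, -1.0]]
wrist_force: [-5.1, 3.4, 3.9]
gripper_width: 0.0101
finger_force: 30.0
```

```bash
python3 - <<'E'
from h import *
s=sense();R=np.array(s["tcp_rot"]);print("F",s["wrist_force"].round(1),"T",(R.T@s["ft_torque"]).round(2),s["finger_force"])
go(.6767,-.0538,.1454,.178)
E
```

```text
F [-5.1  3.4  3.9] T [0.7  0.75 0.04] 30.00436931848526
shift [-0.      0.0004  0.    ] turn 0.002 alt 0.002 j7 -0.12 z [ 0.6763 -0.0538  0.1454] head 0.18 t 45.6
```

Request:
play_rows:
  moves: [0,0,0,-0.02,0,0,0,-0.04,0,0,0,-0.04,0,0,0,-0.04]

```text
clock: 46.0
position: [0.6763, -0.0538, 0.1454]
tcp_rot: [[-0.217, 0.976, -0.002], [0.976, 0.217, 0.002], [0.002, -0.002, -1.0]]
wrist_force: [-4.7, 3.8, 4.9]
gripper_width: 0.01
finger_force: 30.7
```

```bash
python3 - <<'E'
from h import *
s=sense();R=np.array(s["tcp_rot"]);print("F",s["wrist_force"].round(1),"T",(R.T@s["ft_torque"]).round(2),s["gripper_width"])
go(.6767,-.0538,.1454,.178)
E
```

```text
F [-4.7  3.8  4.9] T [0.69 0.85 0.59] 0.010002555894847762
shift [-0.0001  0.0004  0.    ] turn 0.04 alt 0.04 j7 -0.09 z [ 0.6763 -0.0538  0.1454] head 0.218 t 46.0
```

The torque jump from 0.04 to 0.59 N m means the collar is at its stop. I'll ease off, release and rise.

Request:
play_rows:
  moves: [0,0,0,0.025,0,0,0,0.025]

```text
clock: 46.2
position: [0.6763, -0.0538, 0.1455]
tcp_rot: [[-0.192, 0.981, -0.002], [0.981, 0.192, 0.001], [0.002, -0.001, -1.0]]
wrist_force: [-3.8, 3.3, 4.1]
gripper_width: 0.0101
finger_force: 30.1
```

Request:
play_rows:
  moves: [0,0,0,0,0,0,0,0,0,0,0,0,0,0,0,0,0,0,0,0,0,0,-0.02,0,0,0,-0.05,0,0,0,-0.09,0,0,0,-0.13,0,0,0,-0.17,0,0,0,-0.2,0,0,0,-0.2,0]
  hand: 0.04

```text
clock: 47.4
position: [0.6785, -0.0546, 0.3508]
tcp_rot: [[-0.193, 0.981, 0.008], [0.981, 0.193, -0.0], [-0.002, 0.008, -1.0]]
wrist_force: [0.5, 0.5, 0.1]
gripper_width: 0.0399
finger_force: 0.0
```

```bash
python3 - <<'E'
from h import *
S=camera_model("scene");D=camera_model("side")
a=snapshot("scene");b=snapshot("side");cv2.imwrite("pics/s14.png",a);cv2.imwrite("pics/d14.png",b);cv2.imwrite("pics/w14.png",snapshot("wrist"))
# side view: lever is a dark bar on the pale roof; locked direction prediction
ax=np.array([.6763,-.0538]);th=1.749
print("axis px",proj(D,[*ax,.058]),"locked tip",proj(D,[*(ax+.085*np.array([np.cos(th),np.sin(th)])),.058]))
k=(b.max(2)<95).astype(np.uint8);r=k[225:310,230:300];
for v in range(230,300,6): 
    u=np.where(k[v,238:298])[0]+238
    print(v,(u.min(),u.max(),len(u)) if len(u) else None,end="; ")
print()
# keeper, drawers, bystanders: changes against the earlier pictures
for n,i,o in(("scene",a,"s12"),("side",b,"d12")):
    d=cv2.absdiff(i,cv2.imread(f"pics/{o}.png")).max(2);kk=cv2.morphologyEx((d>45).astype(np.uint8),cv2.MORPH_OPEN,np.ones((4,4)))
    N,l,st,c=cv2.connectedComponentsWithStats(kk);print(n,[x.tolist() for x in st[1:] if x[4]>40 and x[1]>120])
for n,i,m,(x,y,w,h) in(("keeper scene",a,S,(195,155,60,70)),("side",b,D,(315,150,60,75))):
    hs=cv2.cvtColor(i,cv2.COLOR_BGR2HSV)[y:y+h,x:x+w];q=cv2.inRange(hs,(15,20,90),(32,130,255))
    N,l,st,c=cv2.connectedComponentsWithStats(q);j=1+st[1:,4].argmax();X,Y,W,H,A=st[j];px=(x+X+W/2,y+c[j][1])
    print(n,st[j],"pot centre px",px,"at z .06",onz(m,px,.06).round(4))
E
```

```text
axis px [270.41786407 248.56357947] locked tip [268.90528381 268.43345869]
230 (np.int64(242), np.int64(287), 8); 236 (np.int64(242), np.int64(272), 12); 242 (np.int64(242), np.int64(273), 14); 248 (np.int64(238), np.int64(280), 26); 254 (np.int64(262), np.int64(280), 19); 260 (np.int64(269), np.int64(272), 4); 266 (np.int64(268), np.int64(271), 4); 272 (np.int64(238), np.int64(241), 4); 278 None; 284 None; 290 None; 296 None; 
scene [[297, 132, 57, 86, 1665], [236, 141, 49, 69, 1277], [273, 140, 9, 7, 57], [294, 181, 8, 29, 169], [368, 192, 9, 6, 41], [291, 257, 11, 13, 65], [269, 269, 14, 12, 79], [311, 286, 43, 33, 937], [264, 293, 11, 14, 110], [279, 294, 25, 25, 346]]
side [[627, 174, 13, 35, 230], [576, 177, 9, 24, 110], [412, 231, 11, 6, 59], [275, 236, 8, 9, 71], [261, 240, 8, 7, 46], [435, 255, 77, 22, 487], [226, 258, 41, 29, 465], [269, 259, 5, 13, 55], [321, 268, 36, 9, 206], [254, 274, 43, 25, 873], [322, 289, 45, 11, 294], [447, 288, 60, 14, 386]]
keeper scene [   0    0   53   70 1970] pot centre px (np.float64(221.5), np.float64(188.74162436548224)) at z .06 [ 0.493  -0.4259  0.06  ]
side [   0    2   53   68 2293] pot centre px (np.float64(341.5), np.float64(183.9834278238116)) at z .06 [ 0.5496 -0.4335  0.06  ]
```

```bash
python3 - <<'E'
from h import *
a=cv2.imread("pics/s14.png",0);b=cv2.imread("pics/d14.png",0)
def shift(o,n,x,y,w,h):
    t=cv2.Canny(o,40,120)[y:y+h,x:x+w];s=cv2.Canny(n,40,120)[y-8:y+h+8,x-8:x+w+8]
    r=cv2.matchTemplate(cv2.GaussianBlur(s,(5,5),0),cv2.GaussianBlur(t,(5,5),0),cv2.TM_CCOEFF_NORMED);_,v,_,l=cv2.minMaxLoc(r)
    return (l[0]-8,l[1]-8),round(v,2)
for nm,o,n,L in(("scene",cv2.imread("pics/s12.png",0),a,dict(keeper=(196,172,46,66),finA=(286,252,24,26),finB=(310,260,22,26),finC=(336,268,22,28),pepper=(210,232,24,36),shaker=(380,322,28,46))),
 ("side",cv2.imread("pics/d12.png",0),b,dict(keeper=(318,165,50,58),finA=(290,240,32,18),finB=(290,258,32,20),finC=(290,274,32,32),pepper=(284,198,22,38),shaker=(232,316,32,52)))):
    for k,v in L.items(): print(nm,k,shift(o,n,*v))
D=camera_model("side")
# fin outer edge column (bright->dark) at each fin's rows, both times
for f in("d12","d14"):
    g=cv2.imread(f"pics/{f}.png",0).astype(int);print(f,[(r,292+int(np.argmin(np.diff(g[r,292:330])))) for r in(250,256,266,272,284,292)])
E
```

```text
scene keeper ((0, 0), 0.92)
scene finA ((0, 0), 0.77)
scene finB ((0, 0), 0.84)
scene finC ((0, 0), 0.73)
scene pepper ((0, 0), 0.81)
scene shaker ((0, 0), 0.99)
side keeper ((0, 0), 0.98)
side finA ((0, 0), 0.78)
side finB ((0, 0), 0.82)
side finC ((0, 0), 0.87)
side pepper ((0, 0), 0.9)
side shaker ((0, 0), 0.98)
d12 [(250, 294), (256, 316), (266, 318), (272, 317), (284, 319), (292, 319)]
d14 [(250, 317), (256, 316), (266, 318), (272, 318), (284, 319), (292, 294)]
```

```bash
python3 -c "
from workcell import *
print(finish_job())"
```

```text
the job is handed in; nothing more can be done
None
```

I handed the job in with the keeper standing on the mat, all three drawers pushed against the back wall and the lock collar turned to its stop; the hand-in gave no verdict.

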